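# Build the next tier of a small kiln setting

## Task

The ware board holds what is needed for the next tier on the open kiln base. Stand the three tall props on the three bare round prints in the white wash of the lower batt, around the small bowl that is already there; then lay the loose batt flat on the props, in line and squarely over the lower batt; then stand the mug upright in the middle of that upper batt. Set things down rather than dropping them, and leave the two short props and the small bowl where they are.

Things in the scene. Friction and masses are not known exactly. Their poses are not given: they have to be found in the camera images.
- lower_batt: Fixed batt (shelf slab), 200 x 66 x 15 mm (x, y, z), any yaw, white-washed top with 3 bare brown round prints, 29 mm across, for the tall props (any on any), at (x, y) = (70, 18), (70, -18), (-70, 0) mm. Origin: centre of its underside, 55 mm above the bench, on the brick floor (244 mm across) of the fixed round kiln base, whose steel tray is 270 mm across, 38 mm high.
- tall_prop1: One of three like tall props: upright refractory tube, buff-brown, 28 mm across and 65 mm high, 70 g, notched at its upper end. Stands on the ware board. Origin: centre of its foot, z up.
- tall_prop2: One of three like tall props: upright refractory tube, buff-brown, 28 mm across and 65 mm high, 70 g, notched at its upper end. Stands on the ware board. Origin: centre of its foot, z up.
- tall_prop3: One of three like tall props: upright refractory tube, buff-brown, 28 mm across and 65 mm high, 70 g, notched at its upper end. Stands on the ware board. Origin: centre of its foot, z up.
- upper_batt: The loose batt, to be the upper shelf: buff, white-washed top without prints, 200 x 66 x 15 mm (x, y, z), 0.32 to 0.48 kg. Lies flat on the ware board; grip it across its 66 mm width at the middle. Origin: centre of its underside; either end may point either way. Laid on the tall props, its underside is 80 mm above that of the lower batt.
- mug: Small cream bisque mug, upright on the ware board: 60 mm across outside (foot 54 mm), 65 mm high, wall 4 mm, open at the top, 0.12 to 0.2 kg. Its handle is a 9 mm thick loop on the +y side, standing out to 55 mm from the mug's axis, between 10 and 58 mm above the foot. Origin: centre of the foot, z up.
- short_prop1: A short prop, not needed, to be left alone: same tube as the tall ones, 28 mm across but only 30 mm high. Stands on the ware board. Origin: centre of its foot.
- short_prop2: The other short prop, not needed, to be left alone: 28 mm across, 30 mm high. Stands on the ware board. Origin: centre of its foot.
- small_bowl: A small bisque bowl, cream, 44 mm across and 32 mm high, standing on the middle of the lower batt (within 3 mm); to be left there. Origin: centre of its foot.
- ware_board: The fixed square plywood board, 330 x 330 mm and 15 mm thick, on which the loose batt, the props and the mug lie. Origin: centre of its underside on the bench; its top is 15 mm above the bench.
Mind the look-alikes: they are no part of the job. Leave any blue look-alike of the tall_prop2 alone.

How it is judged:
By the outcome, as a careful person would: the job done as asked, in the order asked, and still so for the second after the job is handed in, with the robot touching nothing.
It also fails if it takes over 122 s, if anything falls off the work surface, if the arm or the gripper's body presses on something with over 40 N, if the wrist force passes 120 N, or if a joint passes its speed limit or range.

## Robot

A 6-joint arm with a two-finger parallel gripper is mounted at the origin on the work surface. World frame = base frame: x ahead of the robot, y to its left, z up, the work surface at z = 0. Lengths are in mm, angles in rad, forces in N, time in s.
With the tool pointing down it reaches from about 275 to 1000 mm from the base axis. Payload 8.4 kg.
Tool frame: the origin (TCP) lies on the centre line of the jaws, within the pads' length; the fingertips stand r.tip_reach ahead of it and the grasp point (between the pads) lies 3 mm ahead of it (r.tip_reach is the distance from the TCP to the fingertips, in mm); z points along the fingers, y is the direction in which the jaws open and shut (so a half turn about z gives the same grasp; the last joint's range is limited). The gripper opens to 85 mm and grips with 20 to 120 N. Pads are 22 mm wide; open, the fingers measure 114 mm over their backs; the gripper's body (76 mm by 85 mm) begins 54 mm behind the grasp point. The pads swing forward as they close: fully open they stand 13 mm farther back than shut.
Start: joints at [-1.267, 0.353, 1.633, -0, 1.155, -0.002], TCP at [188.159, -596.007, 253.281] pointing down, gripper open.
Joint ranges: [-2.63, 2.63], [-0.92, 2.1], [0.06, 2.66], [-1.3, 4.44], [0, 2.69], [-3.02, 3.02]. Speed limits (rad/s): [2.22, 2.22, 2.79, 3.14, 3.14, 3.14].

## Interface

Orientations are given as [roll, pitch, yaw] about the fixed x, y, z axes, in that order (R = Rz(yaw) Ry(pitch) Rx(roll)).
In Python, from rig import sense, optics, r, nets gives the robot as it stands. The module is installed in compiled form; this text tells all that it offers.
- The arm moves only by the tool carry_out, never from a script. Its argument "increments" is a list that holds one entry, the list of rows, each a list of 6 numbers: the shift along the tool's x, y, z normalised to -1 to 1, where 1 is 40 cm, then the turn, a rotation vector about the tool's x, y, z normalised to -1 to 1, where 1 is 60 degrees. A call has 1 to 5 rows; each row is the pose to reach, as a shift and turn from the pose commanded when the call began, along the tool's axes at that moment; what a row does not reach only later rows make up. A row lasts 1/12 s, in which the tool goes at most 41.7 mm and 7.16 degrees, less where a joint would pass 70% of its speed; a pose out of reach is approached as far as the arm can. A call with a number of a shift or a turn outside -1 to 1 is refused whole. A call with a gripper value outside its range is refused whole. "hand" is the closure, from 0 (fully open) to 1 (shut), set as the call begins (left out, the last holds). The fingers move at their own pace and stop on an object; "squeeze" is the grip in N (left out, the last holds). Time passes only in rows, so rows that repeat a pose let the fingers close. It gives the time, the measured TCP pose, the force and the opening at its end, in the units of the state.
- sense(): the state, without advancing time (a new reading comes with each control period).
- optics.grab_frame(name): name is "side" or "top" or "wrist"; returns a dict with "img" (384x512x3 uint8, red, green, blue), "range_z" (384x512 float32, mm along the optical axis (not along the pixel's ray), 0 where there is no reading), "fov_y" (degrees; the focal length in pixels is half the picture's height over the tangent of half this angle, whatever the lens; pixels are square), "cx", "cy" (the principal point, pixels), "R" (3x3) and "t" (3): a world point X has camera coordinates R X + t. Camera axes: x right, y down, z forward; pixel columns grow to the right and rows downward; lengths in mm; the calibration is good to about 2 mm. A picture is of the moment at which its call begins.
- r.sign_off(): hands the job in, once; it reports no verdict.
Trained networks look in the newest picture that a camera, given by its name, has taken for a name from the list of things; names that differ only in an ending like _2 or _b are one class to them, and where a whole thing is asked for, a point or a joint stands for the part that bears it (a point fixed in the world has none). Each returns a list of dicts, best first, with "confidence" (0 to 1); they miss things now and then, are a little off and sometimes report something else, mostly with a low value. They report only what shows in the picture. A call takes as long as a camera call. They do not tell look-alikes from the thing itself.
- nets.trace(target, camera): "mask" (384x512 bool, what is visible of it).
- nets.tip_of(target, camera): "point" ([x, y, z] in mm, in world coordinates, good to about 4 mm: a listed point, or the origin of a listed thing).
The state is a dict: "clock": time; "qpos": joint angles; "qvel": joint speeds; "joint_efforts": joint torques, N m; "eef_pos": TCP position; "tcp_rot": TCP orientation; "contact_force": force on the tool from outside, world axes, zero at the start; "wrist_torque": the same for the moment, N m; "opening": opening from 0.0 (shut) to 1.0 (fully open).
Only numpy, scipy, OpenCV 4.12 (cv2) and the standard library are available. Lean on these libraries where they do the work, as an engineer would, in place of code of your own. Each camera call takes 0.05 s, during which the arm holds its last target.

## Working session

There is one attempt and no reset: what is moved stays moved. The work goes in short steps, Python scripts to look and compute and a tool call to move; the robot and the scene stay as the last step left them, time stands still between calls to the robot, and variables do not carry over. Pictures are saved under pics/ and viewed, and the job is handed in when it is done.

Besides the shell and the picture viewer there is one more tool, called after "Emit:" in YAML: its name, and indented under it one key for each argument. carry_out: Moves the arm, as the interface text tells. Its arguments: {"type":"object","properties":{"increments":{"type":"array","items":{"type":"array","items":{"type":"array","items":{"type":"number","minimum":-1,"maximum":1}}}},"hand":{"type":"number"},"squeeze":{"type":"number"}},"required":["increments"]}

```bash
ls; mkdir -p pics; cat > h.py <<'E'
import numpy as np, cv2
from rig import sense, optics, r, nets
def K(f):
    h,w=f["img"].shape[:2]; F=h/2/np.tan(np.radians(f["fov_y"])/2); return F,f["cx"],f["cy"]
def world(f):
    F,cx,cy=K(f); h,w=f["range_z"].shape; v,u=np.mgrid[:h,:w]; z=f["range_z"]
    P=np.stack([(u-cx)/F*z,(v-cy)/F*z,z],-1)
    return (P-f["t"])@f["R"]
def proj(f,X):
    F,cx,cy=K(f); c=np.asarray(X)@f["R"].T+f["t"]; return np.stack([F*c[...,0]/c[...,2]+cx,F*c[...,1]/c[...,2]+cy],-1)
def save(f,n): cv2.imwrite("pics/"+n,cv2.cvtColor(f["img"],cv2.COLOR_RGB2BGR))
E
python3 - <<'E'
from h import *
print(sense()); print(r.tip_reach)
for c in ["side","top","wrist"]:
    f=optics.grab_frame(c); save(f,c+"0.png"); print(c,f["fov_y"],f["cx"],f["cy"],f["R"],f["t"])
    np.savez("f_"+c+".npz",**f)
E
```

```text
pics
{'clock': 0.0, 'qpos': array([-1.26741657e+00,  3.53636013e-01,  1.63415120e+00, -1.04698099e-05,
        1.15525077e+00, -2.37477759e-03]), 'qvel': array([ 0.00015702, -0.00109587,  0.001156  , -0.00155464,  0.00126837,
       -0.00071635]), 'joint_efforts': array([-2.97271094e-03, -6.05253696e+01, -3.42071807e+01, -4.68848193e-04,
        9.21571744e-03, -1.88831154e-05]), 'eef_pos': array([ 188.00433217, -595.55905188,  252.56196092]), 'tcp_rot': array([-3.14014730e+00,  6.14030417e-06,  3.05758772e-01]), 'contact_force': array([0.39705852, 0.76556214, 0.04031849]), 'wrist_torque': array([-0.03966601,  0.0439437 ,  0.00756914]), 'opening': 1.0033476664448238}
22.0
side 53.27684391086343 255.44645036223997 184.89365382228098 [[-0.98352658 -0.18016865  0.01465329]
 [-0.10903274  0.52663337 -0.84307126]
 [ 0.1441781  -0.83078069 -0.5376022 ]] [523.86033636 137.87123373 844.60819324]
top 44.252451071915715 260.7128528558836 199.18049439905752 [[ 0.0205939  -0.9997157  -0.01201691]
 [-0.9921531  -0.01895259 -0.12358407]
 [ 0.12332118  0.01446769 -0.99226134]] [ -45.26211097  549.94102659 1151.69400069]
wrist 59.803586840507364 255.12290478364548 191.19355535683027 [[ 0.30117766 -0.95356621 -0.00187098]
 [-0.90809438 -0.28741326  0.30456235]
 [-0.29095811 -0.09002835 -0.95249056]] [-624.28633945  -40.66104263  379.35414958]
```

View pics/top0.png

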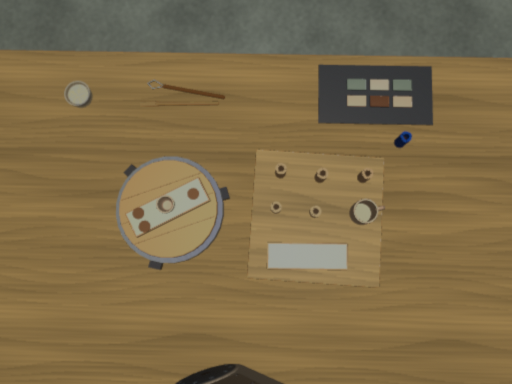

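View pics/side0.png

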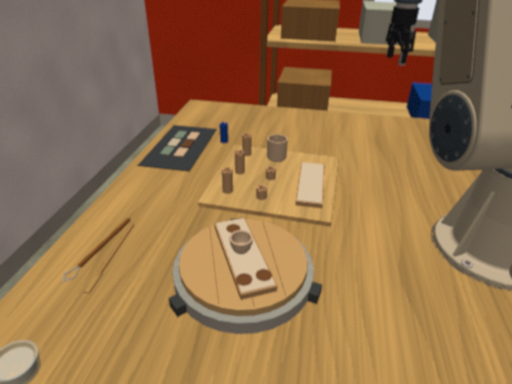

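View pics/wrist0.png

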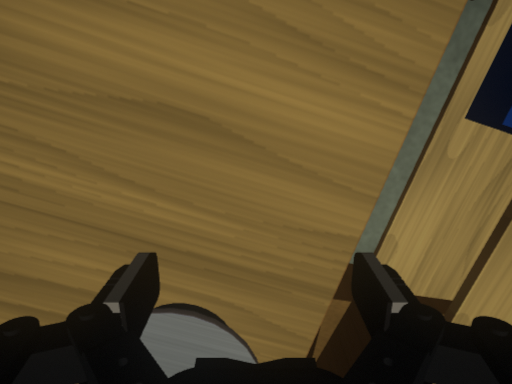

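The top view shows the kiln around (170,210), the tall props at (281,170), (322,174) and (366,174), and the short ones at (276,207) and (316,211). The mug is at (365,212), the loose batt at (307,257), and the blue look-alike at (403,139).

```bash
python3 - <<'E'
from h import *
np.set_printoptions(precision=1,suppress=True)
f=dict(np.load("f_top.npz")); 
W=world(f)
for n in ["lower_batt","tall_prop1","upper_batt","mug","short_prop1","small_bowl","ware_board"]:
    for c in ["top","side"]:
        ff=dict(np.load(f"f_{c}.npz")) if c!="top" else f
        for d in nets.tip_of(n,c): print(n,c,"tip",d["point"],round(d["confidence"],2),proj(ff,d["point"]))
        Wc=world(ff)
        for d in nets.trace(n,c):
            m=d["mask"]&(ff["range_z"]>0); P=Wc[m]
            if len(P)==0: continue
            top=P[P[:,2]>P[:,2].max()-8]
            print(n,c,"mask",m.sum(),round(d["confidence"],2),"med",np.median(P,0),"topmean",top.mean(0),"zr",P[:,2].min(),P[:,2].max())
E
```

```text
lower_batt top tip [529.9, 189.0, 52.4] 0.93 [170.2 204.9]
lower_batt top mask 2065 0.57 med [518.2 186.9  70.2] topmean [524.3 190.1 100.2] zr 50.64177039907948 104.02708117659486
lower_batt side tip [523.1, 192.4, 52.4] 0.71 [242.6 257. ]
lower_batt side mask 2359 0.98 med [507.2 229.6  70. ] topmean [514.6 215.4  70. ] zr 1.4601736849312794 73.17415517193996
tall_prop1 top tip [711.1, -392.0, -1.6] 0.68 [398.8 142.6]
tall_prop1 top tip [611.5, -185.1, 16.3] 0.62 [320.2 177.6]
tall_prop1 top tip [611.5, -288.8, 15.2] 0.59 [360.7 178.4]
tall_prop1 top tip [620.3, -83.3, 16.3] 0.49 [280.4 173.5]
tall_prop1 top mask 178 0.56 med [ 705.6 -385.5   49.9] topmean [ 708.7 -389.1   64.7] zr -0.5676503695705815 69.65876794149125
tall_prop1 top mask 193 0.55 med [ 611.  -287.7   65.7] topmean [ 613.4 -291.3   79.6] zr 10.411118582481203 83.94974739822759
tall_prop1 top mask 117 0.53 med [619.6 -81.   73.9] topmean [620.4 -81.1  80.3] zr 28.36147045399392 85.26618079596781
tall_prop1 top mask 139 0.51 med [ 609.1 -180.1   72.7] topmean [ 611.1 -181.1   79.2] zr 20.0987324888561 83.308303855220
[... 2077 characters left out ...]
 [240.4 250.9]
small_bowl side mask 455 0.98 med [526.9 187.7  93.6] topmean [526.4 193.1 100.3] zr 69.42596201910635 103.974670816364
small_bowl side mask 238 0.41 med [ 610.2 -172.6   52.5] topmean [ 610.9 -180.3   77.9] zr 14.197743933344652 81.78291819581558
small_bowl side mask 1118 0.36 med [ 411.3 -126.2   30. ] topmean [ 411.7 -139.5   30.1] zr 14.304027730763785 34.031872011669414
ware_board top tip [512.2, -178.1, -0.1] 0.91 [316.5 216.8]
ware_board top tip [611.9, -186.7, 12.9] 0.7 [320.7 177.7]
ware_board top mask 13561 0.9 med [ 520.1 -173.2   15.3] topmean [ 615.9 -140.4   81.4] zr -5.834834121407371 85.38470186913563
ware_board side tip [512.9, -173.3, -2.8] 0.81 [273.6 182.4]
```

```bash
cat >> h.py <<'E'
from scipy.spatial.transform import Rotation as Ro
def pose_R(rpy): return Ro.from_euler("xyz",rpy).as_matrix()
def plan(cmd_pos,cmd_yaw,tgt,yaw=None):
    """rows target values from commanded pose (tool down: roll pi)"""
    R=pose_R([np.pi,0,cmd_yaw]); d=R.T@(np.asarray(tgt,float)-cmd_pos)/400
    t=0 if yaw is None else -np.degrees(yaw-cmd_yaw)/60
    print("shift",np.round(d,4),"turn z",round(t,4),"mm",np.round(d*400,1)); return d
E
python3 - <<'E'
from h import *
np.set_printoptions(precision=3,suppress=True)
f=dict(np.load("f_wrist.npz")); s=sense()
C=-f["R"].T@f["t"]; R=pose_R([np.pi,0,0.3058]); print("C",C,"in tool",R.T@(C-s["eef_pos"]),"axis tool",R.T@f["R"][2])
a=f["R"][2]; print("floor hit rel tool",(R.T@(C+a*(-C[2]/a[2])-s["eef_pos"])))
# lower batt yaw from top & side
for c in ["top","side"]:
    f=dict(np.load(f"f_{c}.npz")); W=world(f); I=f["img"].astype(int)
    z=W[...,2]; m=(abs(z-70)<5)&(np.hypot(W[...,0]-526,W[...,1]-191)<112)
    P=W[m][:,:2].astype(np.float32); print(c,"batt rect",cv2.minAreaRect(P))
    m2=(m&(I[...,0]-I[...,2]>40)&(I.sum(-1)<300)).astype(np.uint8)
    n,l,st,ce=cv2.connectedComponentsWithStats(m2)
    for i in range(1,n):
        if st[i,4]>15: print(c,"print",st[i,4],ce[i],W[l==i].mean(0))
    m=(abs(z-30)<4)&(abs(W[...,0]-413)<45)&(abs(W[...,1]+155)<115); P=W[m][:,:2].astype(np.float32); print("upper",cv2.minAreaRect(P))
E
```

```text
C [ 261.473 -572.832  372.547] in tool [  76.88    -0.027 -119.238] axis tool [-0.305 -0.002  0.952]
floor hit rel tool [-42.243  -0.709 253.309]
top batt rect ((523.2633056640625, 193.09176635742188), (66.98818969726562, 199.82989501953125), 28.255859375)
top print 83 [192.759 193.373] [557.29  131.234  70.505]
top print 90 [137.822 212.722] [507.326 263.272  70.223]
top print 110 [144.609 226.618] [473.877 245.016  70.138]
upper ((411.6172790527344, -152.22488403320312), (64.22450256347656, 198.9781951904297), 1.1706161499023438)
side batt rect ((523.2877807617188, 193.15052795410156), (66.61768341064453, 202.1505126953125), 28.14206314086914)
side print 55 [232.436 227.709] [557.037 131.858  70.747]
side print 111 [263.477 274.541] [474.147 246.989  70.44 ]
side print 133 [242.737 279.263] [507.455 264.766  70.332]
upper ((411.8734130859375, -150.9281005859375), (65.8772201538086, 202.18333435058594), 0.6038830280303955)
```

```bash
python3 - <<'E'
from h import *
y0=0.3058; p=np.array([188.16,-596,253.28])
plan(p,y0,[620,-160,300],np.radians(28.2))
E
```

```text
shift [ 1.3577 -0.7144 -0.1168] turn z -0.178 mm [ 543.1 -285.8  -46.7]
```

Emit:
carry_out:
  increments:
    - [[0.08,-0.042,-0.03,0,0,0],[0.17,-0.09,-0.06,0,0,0],[0.26,-0.137,-0.09,0,0,0],[0.35,-0.184,-0.117,0,0,0],[0.44,-0.232,-0.117,0,0,0]]
  hand: 0
  squeeze: 40

```text
clock: 1.97
eef_pos: [328.8, -454.8, 302.4]
tcp_rot: [3.138, -0.001, 0.305]
contact_force: [1.0, -0.8, 0.9]
opening: 0.999
```

Emit:
carry_out:
  increments:
    - [[0.09,-0.047,0,0,0,0],[0.18,-0.095,0,0,0,0],[0.27,-0.142,0,0,0,0],[0.36,-0.19,0,0,0,0],[0.45,-0.237,0,0,0,0]]

```text
clock: 2.38
eef_pos: [471.6, -308.9, 300.3]
tcp_rot: [3.141, -0.0, 0.306]
contact_force: [1.1, -0.9, -0.8]
opening: 1.0
```

Emit:
carry_out:
  increments:
    - [[0.09,-0.047,0,0,0,-0.06],[0.18,-0.095,0,0,0,-0.12],[0.27,-0.142,0,0,0,-0.178],[0.36,-0.19,0,0,0,-0.178],[0.468,-0.245,0,0,0,-0.178]]

```text
clock: 2.8
eef_pos: [615.7, -163.8, 300.2]
tcp_rot: [3.141, -0.0, 0.493]
contact_force: [0.7, -0.8, 0.3]
opening: 0.998
```

Emit:
carry_out:
  increments:
    - [[0,0,0,0,0,0],[0,0,0,0,0,0]]

```text
clock: 2.97
eef_pos: [615.8, -163.7, 299.6]
tcp_rot: [-3.141, 0.0, 0.495]
contact_force: [-0.6, 0.0, -1.4]
opening: 1.004
```

```bash
python3 - <<'E'
from h import *
f=optics.grab_frame("wrist"); save(f,"w1.png"); np.savez("f_w1.npz",**f); print(sense()["eef_pos"])
E
```

```text
[ 614.81490133 -164.88408578  299.6595983 ]
```

View pics/w1.png

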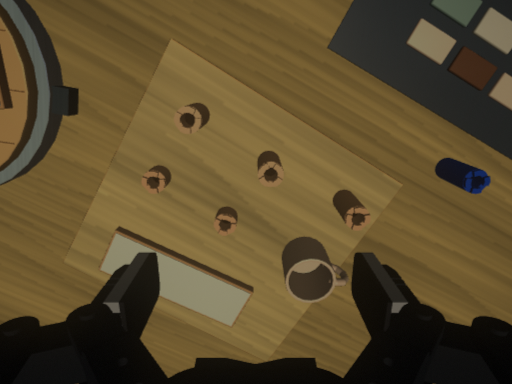

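The wrist view shows everything on the board: tall props at (188,120), (270,172) and (357,217), short ones at (154,180) and (226,222), mug at (312,280) with its handle to the right, batt at (180,278), and the blue look-alike at (477,180), off the board.

```bash
cat >> h.py <<'E'
def circ(P,r):
    from scipy.optimize import least_squares
    c0=P.mean(0); return least_squares(lambda c:np.hypot(*(P-c).T)-r,c0,loss="soft_l1").x
def topc(W,xy,zt,R,r,tol=5):
    m=(abs(W[...,2]-zt)<tol)&(np.hypot(W[...,0]-xy[0],W[...,1]-xy[1])<R); P=W[m]
    (cx,cy),rad=cv2.minEnclosingCircle(P[:,:2].astype(np.float32))
    lo,hi=np.percentile(P[:,:2],[1,99],axis=0)
    print(xy,"n",len(P),"mean",P.mean(0).round(1),"encl",round(cx,1),round(cy,1),round(rad,1),"bbox mid",((lo+hi)/2).round(1),(hi-lo).round(1)); return P
E
python3 - <<'E'
from h import *
for c in ["w1","top","side"]:
    print(c);f=dict(np.load(f"f_{c}.npz")); W=world(f)
    for xy in [(620,-82),(611,-182),(613,-290)]: topc(W,xy,80,25,14)
    P=topc(W,(522,-286),80,45,30)
    m=(W[...,2]>20)&(W[...,2]<76)&(np.hypot(W[...,0]-522,W[...,1]+286)>34)&(np.hypot(W[...,0]-522,W[...,1]+286)<60)
    print("handle",W[m].mean(0).round(1))
    z=W[...,2]; m=(abs(z-30)<4)&(abs(W[...,0]-413)<45)&(abs(W[...,1]+155)<115); P=W[m][:,:2].astype(np.float32); print("upper",cv2.minAreaRect(P))
E
```

```text
w1
(620, -82) n 400 mean [621.7 -83.4  78.2] encl 621.1 -83.5 13.9 bbox mid [621.4 -83.6] [26.1 26.2]
(611, -182) n 352 mean [ 611.6 -184.2   78.1] encl 611.2 -184.6 14.0 bbox mid [ 611.5 -184.5] [26.2 26.3]
(613, -290) n 332 mean [ 613.8 -293.    78. ] encl 613.4 -293.3 14.0 bbox mid [ 613.4 -293.1] [26.3 25.6]
(522, -286) n 595 mean [ 522.1 -288.1   78.5] encl 521.3 -288.4 30.5 bbox mid [ 521.8 -287.9] [57.9 57.3]
handle [ 533.6 -329.6   53. ]
upper ((411.17108154296875, -153.70330810546875), (67.29996490478516, 200.0001220703125), 0.6262190937995911)
top
(620, -82) n 67 mean [621.6 -80.3  79.5] encl 621.2 -81.0 14.1 bbox mid [621.1 -81.6] [26.9 26.8]
(611, -182) n 70 mean [ 612.2 -182.6   78.9] encl 611.6 -182.4 13.9 bbox mid [ 611.3 -182.5] [27.1 24.8]
(613, -290) n 67 mean [ 613.3 -291.6   79.4] encl 612.9 -291.5 14.0 bbox mid [ 613.6 -291.5] [24.6 25.1]
(522, -286) n 136 mean [ 521.3 -286.    79.9] encl 521.2 -287.0 30.9 bbox mid [ 521.4 -285.9] [58.  57.8]
handle [ 531.2 -301.1   44.3]
upper ((411.6172790527344, -152.22488403320312), (64.22450256347656, 198.9781951904297), 1.1706161499023438)
side
(620, -82) n 64 mean [620.9 -79.9  78.3] encl 621.3 -81.8 15.8 bbox mid [621.  -81.6] [25.  28.3]
(611, -182) n 48 mean [ 611.8 -181.1   78.5] encl 612.4 -182.3 14.4 bbox mid [ 611.3 -182.6] [25.7 26.3]
(613, -290) n 42 mean [ 613.3 -289.4   78.8] encl 614.8 -289.8 14.3 bbox mid [ 613.9 -290.3] [26.3 25.5]
(522, -286) n 94 mean [ 522.2 -284.5   78.5] encl 523.4 -285.2 31.3 bbox mid [ 521.8 -284.8] [57.6 59.2]
handle [ 520.7 -320.    73.5]
upper ((411.8734130859375, -150.9281005859375), (65.8772201538086, 202.18333435058594), 0.6038830280303955)
```

```bash
python3 - <<'E'
from h import *
y=np.radians(28.3); s=sense(); print(s["eef_pos"],s["tcp_rot"],s["clock"])
plan([615.8,-164,299.6],y,[621.3,-82.8,160])
plan([621.3,-82.8,160],y,[621.3,-82.8,66])
E
```

```text
[ 614.81490133 -164.88408578  299.6595983 ] [-3.14129467e+00  7.62039609e-04  4.94065255e-01] 3.0167
shift [ 0.1083 -0.1722  0.349 ] turn z 0 mm [ 43.3 -68.9 139.6]
shift [-0.    -0.     0.235] turn z 0 mm [-0. -0. 94.]
```

Emit:
carry_out:
  increments:
    - [[0.027,-0.043,0.08,0,0,0],[0.054,-0.086,0.16,0,0,0],[0.081,-0.129,0.24,0,0,0],[0.108,-0.172,0.32,0,0,0],[0.108,-0.172,0.349,0,0,0]]

```text
clock: 3.43
eef_pos: [617.0, -82.8, 156.3]
tcp_rot: [-3.137, 0.005, 0.492]
contact_force: [-0.9, -0.1, 0.0]
opening: 0.999
```

Emit:
carry_out:
  increments:
    - [[0,0,0,0,0,0]]

```text
clock: 3.52
eef_pos: [617.5, -84.8, 157.4]
tcp_rot: [-3.138, 0.005, 0.492]
contact_force: [-2.0, 0.4, -0.1]
opening: 1.001
```

Emit:
carry_out:
  increments:
    - [[0,0,0,0,0,0],[0,0,0,0,0,0]]

```text
clock: 3.68
eef_pos: [621.1, -86.1, 162.3]
tcp_rot: [3.14, -0.002, 0.491]
contact_force: [0.5, 0.3, 0.6]
opening: 1.002
```

```bash
python3 - <<'E'
from h import *
s=sense(); print(s)
E
```

```text
{'clock': 3.6833, 'qpos': array([-1.39997851e-01,  4.49941799e-01,  1.70797448e+00, -3.50416250e-04,
        9.81070424e-01,  9.40086731e-01]), 'qvel': array([ 0.00118668, -0.01046156, -0.00837374,  0.00129119, -0.00332361,
        0.00186718]), 'joint_efforts': array([ 4.53940742e-01, -6.16218638e+01, -2.91631508e+01,  1.57800975e-02,
        4.50587890e-02, -9.18621750e-03]), 'eef_pos': array([621.08884311, -86.10315462, 162.33073723]), 'tcp_rot': array([ 3.13982028e+00, -1.93252719e-03,  4.90907957e-01]), 'contact_force': array([0.50339907, 0.26133134, 0.63428509]), 'wrist_torque': array([-0.00430285, -0.05834942, -0.00926174]), 'opening': 1.0015326521401702}
```

Emit:
carry_out:
  increments:
    - [[0,0,0.1,0,0,0],[0,0,0.15,0,0,0],[0,0,0.15,0,0,0],[0,0,0.15,0,0,0]]

```text
clock: 4.02
eef_pos: [620.5, -85.5, 101.5]
tcp_rot: [3.141, -0.0, 0.491]
contact_force: [-0.0, -0.3, -0.4]
opening: 0.996
```

Emit:
carry_out:
  increments:
    - [[0.005,-0.005,0.05,0,0,0],[0.005,-0.005,0.089,0,0,0],[0.005,-0.005,0.089,0,0,0],[0.005,-0.005,0.089,0,0,0]]

```text
clock: 4.35
eef_pos: [622.0, -82.3, 66.6]
tcp_rot: [3.141, -0.001, 0.492]
contact_force: [0.1, 0.1, 1.7]
opening: 0.998
```

Emit:
carry_out:
  increments:
    - [[0,0,0,0,0,0],[0,0,0,0,0,0],[0,0,0,0,0,0],[0,0,0,0,0,0],[0,0,0,0,0,0]]
  hand: 1
  squeeze: 40

```text
clock: 4.77
eef_pos: [621.3, -81.9, 65.5]
tcp_rot: [3.141, -0.001, 0.492]
contact_force: [-1.0, -0.3, 7.5]
opening: 0.316
```

Emit:
carry_out:
  increments:
    - [[0,0,0,0,0,0],[0,0,0,0,0,0],[0,0,0,0,0,0]]

```text
clock: 5.02
eef_pos: [621.4, -81.9, 65.5]
tcp_rot: [3.141, -0.001, 0.492]
contact_force: [-0.8, -0.5, 6.2]
opening: 0.32
```

Emit:
carry_out:
  increments:
    - [[0,0,-0.04,0,0,0],[0,0,-0.12,0,0,0],[0,0,-0.21,0,0,0],[0,0,-0.3,0,0,0],[0,0,-0.37,0,0,0]]

```text
clock: 5.43
eef_pos: [621.3, -81.8, 215.5]
tcp_rot: [3.141, -0.001, 0.492]
contact_force: [1.4, -0.0, -0.8]
opening: 0.316
```

```bash
python3 - <<'E'
from h import *
y=np.radians(28.2); 
plan([621.3,-81.9,213.5],y,[488,174,300])
E
```

```text
shift [ 0.0086 -0.7213 -0.2163] turn z 0 mm [   3.4 -288.5  -86.5]
```

Emit:
carry_out:
  increments:
    - [[0,-0.06,-0.04,0,0,0],[0,-0.14,-0.08,0,0,0],[0,-0.22,-0.12,0,0,0],[0,-0.3,-0.16,0,0,0],[0,-0.38,-0.2,0,0,0]]

```text
clock: 5.85
eef_pos: [548.0, 53.1, 293.4]
tcp_rot: [-3.141, 0.0, 0.492]
contact_force: [1.2, 0.4, -0.7]
opening: 0.317
```

Emit:
carry_out:
  increments:
    - [[0.009,-0.09,-0.01,0,0,0],[0.009,-0.18,-0.016,0,0,0],[0.009,-0.26,-0.016,0,0,0],[0.009,-0.32,-0.016,0,0,0],[0.009,-0.341,-0.016,0,0,0]]

```text
clock: 6.27
eef_pos: [486.1, 176.4, 299.3]
tcp_rot: [-3.141, 0.0, 0.494]
contact_force: [-0.2, 0.5, -0.5]
opening: 0.314
```

Emit:
carry_out:
  increments:
    - [[0,0,0,0,0,0],[0,0,0,0,0,0],[0,0,0,0,0,0],[0,0,0,0,0,0]]

```text
clock: 6.6
eef_pos: [488.5, 172.9, 299.1]
tcp_rot: [3.141, 0.0, 0.491]
contact_force: [-0.5, 0.1, -0.4]
opening: 0.318
```

```bash
python3 - <<'E'
from h import *
f=optics.grab_frame("wrist"); save(f,"w2.png"); np.savez("f_w2.npz",**f); s=sense();print(s["eef_pos"],s["tcp_rot"],s["clock"])
W=world(f); I=f["img"].astype(int)
z=W[...,2]; m=(abs(z-70)<7)&(np.hypot(W[...,0]-526,W[...,1]-191)<112)
P=W[m][:,:2].astype(np.float32); print(len(P),"z",np.median(W[m][:,2]),"batt rect",cv2.minAreaRect(P))
m2=(m&(I[...,0]-I[...,2]>25)&(I.sum(-1)<260)).astype(np.uint8)
n,l,st,ce=cv2.connectedComponentsWithStats(m2)
for i in range(1,n):
  if st[i,4]>60: print("print",st[i],ce[i],W[l==i].mean(0))
E
```

```text
[488.47577065 172.99013565 299.15091538] [3.14139872e+00 2.25548840e-04 4.90712105e-01] 6.65
11252 z 69.39248926975222 batt rect ((522.5386962890625, 191.41159057617188), (65.64251708984375, 200.37411499023438), 28.140485763549805)
print [158  90  65  30 688] [186.04651163 103.35901163] [507.04383765 262.40813751  69.49343291]
print [251  90 101   1 101] [301.  90.] [573.34835427 165.9157567   66.90959837]
print [309 110  28  27 576] [322.46875  123.046875] [555.49164045 130.12362701  69.60322877]
print [175 128  27  27 564] [187.86170213 140.57446809] [473.56559701 244.98656074  69.76177356]
```

View pics/w2.png

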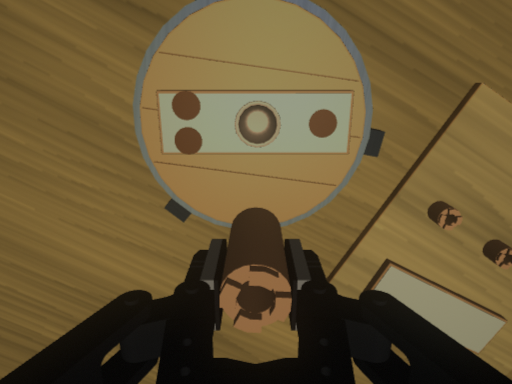

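```bash
python3 - <<'E'
from h import *
f=dict(np.load("f_w2.npz")); W=world(f)
p=np.array([488.47,173.,299.15]); R=pose_R([np.pi,0,.4907])
T=(W-p)@R
m=(np.hypot(T[...,0],T[...,1])<22)&(T[...,2]<-5)&(T[...,2]>-25)&(f["range_z"]>0)
v,u=np.where(m); print(m.sum(),u.min(),u.max(),v.min(),v.max())
P=T[m]; print(np.percentile(P,[1,25,50,75,99],axis=0).round(1)); print(cv2.minEnclosingCircle(P[:,:2].astype(np.float32)))
# compare top/side too at this point
for c in ["top","side"]:
    g=optics.grab_frame(c); Wg=world(g); Tg=(Wg-p)@R
    m=(np.hypot(Tg[...,0],Tg[...,1])<20)&(Tg[...,2]>15)&(Tg[...,2]<60)&(g["range_z"]>0)
    P=Tg[m]; print(c,m.sum(),np.percentile(P,[2,50,98],axis=0).round(1) if m.sum() else "")
E
```

```text
5463 196 313 258 352
[[-13.1 -18.8 -24. ]
 [ -5.8  -9.2 -14.4]
 [  4.   -0.  -13.2]
 [  9.6   9.5  -9.8]
 [ 13.   18.8  -5.3]]
((1.6455659866333008, -0.15774770081043243), 21.434274673461914)
top 32 [[-13.5  -6.4  16.9]
 [-11.6   4.2  32.2]
 [ -7.6  10.3  48.8]]
side 264 [[-10.1 -15.6  16.7]
 [  7.  -11.3  35.5]
 [ 14.2   1.1  49.1]]
```

```bash
python3 - <<'E'
from h import *
plan([488.5,173,299.1],.4915,[505.7,262.4,150],np.radians(28.2))
E
```

```text
shift [ 0.1434 -0.1767  0.3728] turn z -0.0007 mm [ 57.4 -70.7 149.1]
```

Emit:
carry_out:
  increments:
    - [[0.04,-0.05,0.05,0,0,0],[0.08,-0.1,0.12,0,0,0],[0.12,-0.15,0.2,0,0,0],[0.143,-0.177,0.28,0,0,0],[0.143,-0.177,0.34,0,0,0]]

```text
clock: 7.17
eef_pos: [505.2, 265.3, 160.9]
tcp_rot: [-3.141, 0.0, 0.493]
contact_force: [0.0, -0.5, -0.2]
opening: 0.317
```

Emit:
carry_out:
  increments:
    - [[0,0,0.02,0,0,0],[0,0,0.033,0,0,0],[0,0,0.033,0,0,0],[0,0,0.033,0,0,0],[0,0,0.033,0,0,0]]

```text
clock: 7.58
eef_pos: [505.9, 263.4, 151.8]
tcp_rot: [3.142, -0.003, 0.491]
contact_force: [-0.4, 0.0, -0.6]
opening: 0.317
```

Emit:
carry_out:
  increments:
    - [[-0.001,0.002,0.03,0,0,0],[-0.001,0.002,0.06,0,0,0],[-0.001,0.002,0.07,0,0,0],[-0.001,0.002,0.073,0,0,0],[-0.001,0.002,0.073,0,0,0]]

```text
clock: 8.0
eef_pos: [504.5, 262.1, 120.3]
tcp_rot: [3.141, 0.001, 0.492]
contact_force: [-0.2, -0.7, -0.1]
opening: 0.315
```

Emit:
carry_out:
  increments:
    - [[0,0,0.002,0,0,0],[0,0,0.004,0,0,0],[0,0,0.004,0,0,0]]

```text
clock: 8.25
eef_pos: [504.7, 262.3, 120.2]
tcp_rot: [3.141, 0.001, 0.492]
contact_force: [-4.9, -4.0, 18.0]
opening: 0.32
```

Emit:
carry_out:
  increments:
    - [[0,0,-0.002,0,0,0],[0,0,-0.003,0,0,0]]

```text
clock: 8.42
eef_pos: [504.8, 262.5, 120.3]
tcp_rot: [-3.142, 0.0, 0.492]
contact_force: [0.1, 0.4, -0.6]
opening: 0.317
```

Emit:
carry_out:
  increments:
    - [[0,0,0,0,0,0],[0,0,0,0,0,0],[0,0,0,0,0,0]]
  hand: 0.45

```text
clock: 8.67
eef_pos: [504.8, 262.6, 120.2]
tcp_rot: [-3.142, 0.0, 0.492]
contact_force: [-0.2, -0.2, -0.1]
opening: 0.549
```

Emit:
carry_out:
  increments:
    - [[0,0,-0.04,0,0,0],[0,0,-0.12,0,0,0],[0,0,-0.22,0,0,0],[0,0,-0.32,0,0,0],[0,0,-0.4,0,0,0]]

```text
clock: 9.08
eef_pos: [505.1, 262.7, 283.2]
tcp_rot: [-3.142, -0.002, 0.492]
contact_force: [0.9, 0.3, 0.4]
opening: 0.55
```

```bash
cat >> h.py <<'E'
def kiln(n):
    f=optics.grab_frame("wrist"); save(f,n+".png"); np.savez("f_"+n+".npz",**f); s=sense();print(s["eef_pos"].round(1),s["tcp_rot"].round(3),s["clock"])
    W=world(f); I=f["img"].astype(int); z=W[...,2]
    m=(abs(z-70)<7)&(np.hypot(W[...,0]-526,W[...,1]-191)<112)
    P=W[m][:,:2].astype(np.float32); print(len(P),"z",np.median(W[m][:,2]),"batt rect",cv2.minAreaRect(P))
    m2=(m&(I[...,0]-I[...,2]>25)&(I.sum(-1)<260)).astype(np.uint8)
    k,l,st,ce=cv2.connectedComponentsWithStats(m2)
    for i in range(1,k):
        if st[i,4]>100: print("print",st[i,4],ce[i].round(),W[l==i].mean(0).round(1))
    m=(z>128)&(z<141)&(np.hypot(W[...,0]-526,W[...,1]-191)<112)
    k,l,st,ce=cv2.connectedComponentsWithStats(m.astype(np.uint8))
    for i in range(1,k):
        if st[i,4]>60:
            P=W[l==i]; print("proptop",st[i,4],ce[i].round(),np.median(P[:,2]).round(1),cv2.minEnclosingCircle(P[:,:2].astype(np.float32)))
E
python3 - <<'E'
from h import *
kiln("w3")
for c in ["top","side"]:
    g=optics.grab_frame(c); topc(world(g),(505,262),135,25,14); np.savez(f"f_{c}2.npz",**g)
E
```

```text
[507.6 264.  289.4] [ 3.141 -0.01   0.492] 9.1333
9418 z 69.32158664611026 batt rect ((522.4739990234375, 191.2946014404297), (66.46771240234375, 200.13987731933594), 28.174213409423828)
print 155 [257. 152.] [516.5 266.9  69. ]
print 566 [391. 181.] [555.6 130.3  69.6]
print 318 [256. 202.] [469.4 242.4  69.7]
proptop 636 [255. 181.] 133.5 ((504.1592712402344, 262.2738037109375), 14.070778846740723)
(505, 262) n 90 mean [505.3 263.3 133.8] encl 505.2 263.8 14.3 bbox mid [504.2 263.7] [25.4 26.8]
(505, 262) n 149 mean [504.7 265.4 133.4] encl 504.3 263.9 14.2 bbox mid [504.9 264.4] [26.2 26.6]
```

View pics/w3.png

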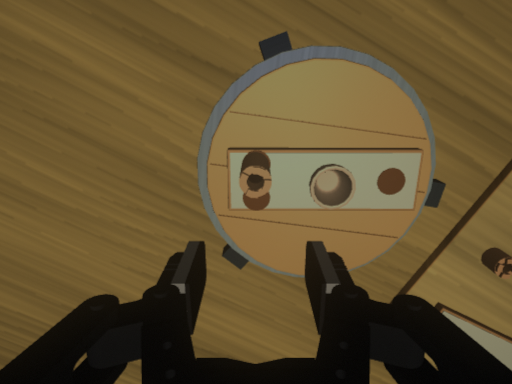

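```bash
python3 - <<'E'
from h import *
plan([505,262.6,280.3],.492,[611.6,-184,150])
E
```

```text
shift [-0.2925  1.11    0.3258] turn z 0 mm [-117.   444.   130.3]
```

Emit:
carry_out:
  increments:
    - [[-0.02,0.07,0,0,0,0],[-0.04,0.16,0,0,0,0],[-0.06,0.25,0,0,0,0],[-0.085,0.34,0,0,0,0],[-0.11,0.43,0.02,0,0,0]]
  hand: 0

```text
clock: 9.65
eef_pos: [547.5, 88.7, 272.0]
tcp_rot: [-3.142, 0.0, 0.493]
contact_force: [1.0, 0.3, -0.4]
opening: 1.003
```

Emit:
carry_out:
  increments:
    - [[-0.025,0.08,0.05,0,0,0],[-0.05,0.16,0.1,0,0,0],[-0.075,0.24,0.15,0,0,0],[-0.1,0.32,0.2,0,0,0],[-0.125,0.4,0.25,0,0,0]]

```text
clock: 10.07
eef_pos: [577.9, -76.0, 169.9]
tcp_rot: [-3.14, 0.002, 0.492]
contact_force: [0.8, 0.1, 1.0]
opening: 1.004
```

Emit:
carry_out:
  increments:
    - [[-0.025,0.08,0.025,0,0,0],[-0.05,0.16,0.05,0,0,0],[-0.0575,0.22,0.056,0,0,0],[-0.0575,0.26,0.056,0,0,0],[-0.0575,0.28,0.056,0,0,0]]

```text
clock: 10.48
eef_pos: [611.1, -185.9, 147.9]
tcp_rot: [-3.14, 0.002, 0.49]
contact_force: [-0.5, -0.7, 0.1]
opening: 0.999
```

Emit:
carry_out:
  increments:
    - [[0,0,0.03,0,0,0],[0,0,0.06,0,0,0],[0,0,0.08,0,0,0],[0,0,0.08,0,0,0],[0,0,0.08,0,0,0]]

```text
clock: 10.9
eef_pos: [610.6, -182.8, 116.9]
tcp_rot: [-3.14, 0.002, 0.493]
contact_force: [0.1, 0.1, -0.3]
opening: 1.001
```

Emit:
carry_out:
  increments:
    - [[0.001,0.004,0.04,0,0,0],[0.001,0.004,0.08,0,0,0],[0.001,0.004,0.11,0,0,0],[0.001,0.004,0.127,0,0,0],[0.001,0.004,0.127,0,0,0]]

```text
clock: 11.32
eef_pos: [611.8, -184.6, 65.9]
tcp_rot: [-3.14, 0.002, 0.493]
contact_force: [-0.4, 0.5, -0.5]
opening: 0.997
```

Emit:
carry_out:
  increments:
    - [[0,0,0,0,0,0],[0,0,0,0,0,0],[0,0,0,0,0,0],[0,0,0,0,0,0],[0,0,0,0,0,0]]
  hand: 1

```text
clock: 11.73
eef_pos: [613.0, -185.3, 67.9]
tcp_rot: [3.141, -0.001, 0.492]
contact_force: [0.2, 0.5, 5.2]
opening: 0.318
```

Emit:
carry_out:
  increments:
    - [[0,0,0,0,0,0],[0,0,0,0,0,0],[0,0,0,0,0,0]]

```text
clock: 11.98
eef_pos: [613.0, -185.3, 67.9]
tcp_rot: [3.141, -0.001, 0.492]
contact_force: [-0.8, 1.4, 5.5]
opening: 0.318
```

Emit:
carry_out:
  increments:
    - [[0,0,-0.04,0,0,0],[0,0,-0.12,0,0,0],[0,0,-0.21,0,0,0],[0,0,-0.3,0,0,0],[0,0,-0.37,0,0,0]]

```text
clock: 12.4
eef_pos: [613.0, -185.4, 217.8]
tcp_rot: [3.14, -0.001, 0.492]
contact_force: [0.6, 0.5, 0.4]
opening: 0.315
```

```bash
python3 - <<'E'
from h import *
print(sense()["eef_pos"])
plan([611.6,-184,214],.492,[474.1,244.9,240])
plan([611.6,-184,214],.492,[556.2,130,220])
E
```

```text
[ 613.01089946 -185.38578659  217.82606224]
shift [ 0.2035 -1.1075 -0.065 ] turn z 0 mm [  81.4 -443.   -26. ]
shift [ 0.2488 -0.7573 -0.015 ] turn z 0 mm [  99.5 -302.9   -6. ]
```

Emit:
carry_out:
  increments:
    - [[0.015,-0.06,0,0,0,0],[0.03,-0.15,0,0,0,0],[0.045,-0.24,0,0,0,0],[0.06,-0.33,0,0,0,0],[0.075,-0.42,0,0,0,0]]

```text
clock: 12.82
eef_pos: [558.7, -21.8, 215.1]
tcp_rot: [-3.141, 0.0, 0.492]
contact_force: [0.5, 1.2, -0.4]
opening: 0.313
```

Emit:
carry_out:
  increments:
    - [[0.02,-0.09,0,0,0,0],[0.04,-0.18,0,0,0,0],[0.06,-0.27,0,0,0,0],[0.08,-0.36,0,0,0,0],[0.1,-0.44,0,0,0,0]]

```text
clock: 13.23
eef_pos: [510.6, 152.8, 215.2]
tcp_rot: [-3.141, 0.0, 0.492]
contact_force: [0.5, 0.2, -1.1]
opening: 0.317
```

Emit:
carry_out:
  increments:
    - [[0.02,-0.08,0,0,0,0],[0.027,-0.15,0.01,0,0,0],[0.027,-0.2,0.02,0,0,0],[0.027,-0.235,0.035,0,0,0],[0.027,-0.252,0.045,0,0,0]]

```text
clock: 13.65
eef_pos: [472.5, 246.3, 196.7]
tcp_rot: [-3.141, 0.001, 0.494]
contact_force: [-0.1, -0.8, -1.4]
opening: 0.314
```

Emit:
carry_out:
  increments:
    - [[0,0,0,0,0,0],[0,0,0,0,0,0],[0,0,0,0,0,0],[0,0,0,0,0,0]]

```text
clock: 13.98
eef_pos: [474.3, 244.2, 197.6]
tcp_rot: [3.141, -0.0, 0.491]
contact_force: [-0.6, 0.1, -1.3]
opening: 0.322
```

Emit:
carry_out:
  increments:
    - [[0,-0.002,0.03,0,0,0],[0,-0.002,0.08,0,0,0],[0,-0.002,0.13,0,0,0],[0,-0.002,0.16,0,0,0],[0,-0.002,0.17,0,0,0]]

```text
clock: 14.4
eef_pos: [472.8, 244.4, 127.6]
tcp_rot: [3.142, 0.003, 0.491]
contact_force: [-0.3, 1.1, -0.9]
opening: 0.317
```

Emit:
carry_out:
  increments:
    - [[0,0,0,0,0,0],[0,0,0,0,0,0],[0,0,0,0,0,0],[0,0,0,0,0,0]]

```text
clock: 14.73
eef_pos: [474.0, 245.8, 130.3]
tcp_rot: [3.142, -0.002, 0.492]
contact_force: [-0.2, -0.4, -1.0]
opening: 0.317
```

Emit:
carry_out:
  increments:
    - [[-0.001,0.002,0.008,0,0,0],[-0.001,0.002,0.014,0,0,0],[-0.001,0.002,0.017,0,0,0],[-0.001,0.002,0.017,0,0,0],[-0.001,0.002,0.017,0,0,0]]

```text
clock: 15.15
eef_pos: [473.4, 244.8, 122.8]
tcp_rot: [3.142, -0.0, 0.492]
contact_force: [-0.6, -0.3, 5.2]
opening: 0.316
```

Emit:
carry_out:
  increments:
    - [[0,0,0.002,0,0,0],[0,0,0.003,0,0,0],[0,0,0.003,0,0,0]]

```text
clock: 15.4
eef_pos: [473.6, 244.9, 122.8]
tcp_rot: [3.142, -0.001, 0.492]
contact_force: [-4.3, -2.6, 17.6]
opening: 0.313
```

Contact at the predicted height; release and go for the third.

Emit:
carry_out:
  increments:
    - [[0,0,-0.002,0,0,0],[0,0,-0.002,0,0,0]]

```text
clock: 15.57
eef_pos: [473.5, 244.8, 122.8]
tcp_rot: [3.142, -0.001, 0.492]
contact_force: [-2.8, -2.2, 10.0]
opening: 0.319
```

Emit:
carry_out:
  increments:
    - [[0,0,0,0,0,0],[0,0,0,0,0,0],[0,0,0,0,0,0]]
  hand: 0.45

```text
clock: 15.82
eef_pos: [473.3, 244.7, 121.9]
tcp_rot: [-3.142, 0.0, 0.492]
contact_force: [-0.5, 0.3, -0.1]
opening: 0.55
```

Emit:
carry_out:
  increments:
    - [[0,0,-0.04,0,0,0],[0,0,-0.12,0,0,0],[0,0,-0.22,0,0,0],[0,0,-0.31,0,0,0],[0,0,-0.36,0,0,0]]

```text
clock: 16.23
eef_pos: [474.5, 245.4, 270.0]
tcp_rot: [3.142, -0.004, 0.492]
contact_force: [1.1, 0.7, 1.3]
opening: 0.551
```

```bash
python3 - <<'E'
from h import *
kiln("w4")
plan([473.6,245,266.5],.492,[613.5,-292.9,130])
E
```

```text
[475.7 246.  272.6] [ 3.141 -0.008  0.492] 16.2833
10463 z 69.32945578397805 batt rect ((522.7384643554688, 191.3603515625), (65.69649505615234, 200.27220153808594), 28.175140380859375)
print 673 [400. 150.] [555.6 130.3  69.6]
proptop 741 [254. 143.] 133.4 ((504.0590515136719, 262.1788330078125), 14.058197975158691)
proptop 702 [255. 187.] 133.5 ((472.5042724609375, 244.3523712158203), 14.001174926757812)
shift [-0.327   1.3505  0.3413] turn z 0 mm [-130.8  540.2  136.5]
```

View pics/w4.png

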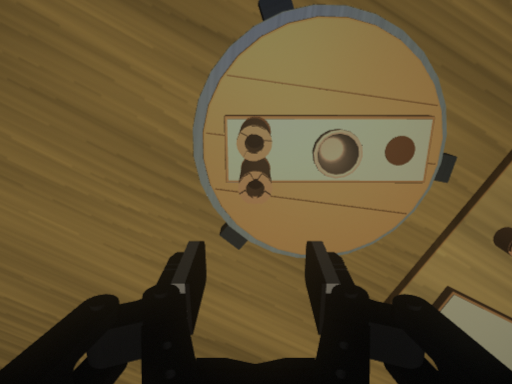

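Emit:
carry_out:
  increments:
    - [[-0.02,0.07,0,0,0,0],[-0.04,0.16,0,0,0,0],[-0.06,0.25,0,0,0,0],[-0.085,0.34,0,0,0,0],[-0.11,0.43,0,0,0,0]]
  hand: 0

```text
clock: 16.7
eef_pos: [515.8, 70.8, 265.6]
tcp_rot: [-3.142, 0.0, 0.493]
contact_force: [-0.0, 0.5, -0.9]
opening: 0.998
```

Emit:
carry_out:
  increments:
    - [[-0.025,0.09,0,0,0,0],[-0.05,0.18,0.01,0,0,0],[-0.075,0.27,0.03,0,0,0],[-0.1,0.36,0.06,0,0,0],[-0.125,0.44,0.1,0,0,0]]

```text
clock: 17.12
eef_pos: [555.8, -108.7, 226.0]
tcp_rot: [3.14, -0.001, 0.492]
contact_force: [0.0, -0.9, 0.3]
opening: 0.998
```

Emit:
carry_out:
  increments:
    - [[-0.02,0.08,0.05,0,0,0],[-0.04,0.16,0.1,0,0,0],[-0.06,0.24,0.15,0,0,0],[-0.08,0.32,0.19,0,0,0],[-0.092,0.38,0.22,0,0,0]]

```text
clock: 17.53
eef_pos: [593.7, -260.0, 135.5]
tcp_rot: [-3.14, 0.001, 0.491]
contact_force: [0.3, 0.2, -0.1]
opening: 1.0
```

Emit:
carry_out:
  increments:
    - [[0,0.06,0.01,0,0,0],[0,0.098,0.021,0,0,0],[0,0.1,0.021,0,0,0],[0,0.1,0.021,0,0,0],[0,0.1,0.021,0,0,0]]

```text
clock: 17.95
eef_pos: [612.7, -292.2, 129.2]
tcp_rot: [-3.14, 0.001, 0.492]
contact_force: [-0.7, 0.6, 0.3]
opening: 1.001
```

Emit:
carry_out:
  increments:
    - [[0.001,0.002,0.05,0,0,0],[0.001,0.002,0.1,0,0,0],[0.001,0.002,0.14,0,0,0],[0.001,0.002,0.158,0,0,0],[0.001,0.002,0.158,0,0,0]]

```text
clock: 18.37
eef_pos: [612.8, -292.0, 65.0]
tcp_rot: [-3.139, 0.002, 0.493]
contact_force: [0.4, 0.5, -0.8]
opening: 1.001
```

Emit:
carry_out:
  increments:
    - [[0,0,0,0,0,0],[0,0,0,0,0,0],[0,0,0,0,0,0]]

```text
clock: 18.62
eef_pos: [614.7, -293.6, 67.9]
tcp_rot: [3.14, -0.001, 0.492]
contact_force: [-0.1, 1.1, -0.7]
opening: 0.997
```

Emit:
carry_out:
  increments:
    - [[0,0,0,0,0,0],[0,0,0,0,0,0],[0,0,0,0,0,0],[0,0,0,0,0,0],[0,0,0,0,0,0]]
  hand: 1

```text
clock: 19.03
eef_pos: [614.0, -293.5, 66.6]
tcp_rot: [3.142, -0.0, 0.492]
contact_force: [-0.5, 0.7, 4.9]
opening: 0.318
```

Emit:
carry_out:
  increments:
    - [[0,0,0,0,0,0],[0,0,0,0,0,0],[0,0,0,0,0,0]]

```text
clock: 19.28
eef_pos: [614.0, -293.5, 66.6]
tcp_rot: [3.142, -0.0, 0.492]
contact_force: [-0.5, 1.1, 3.2]
opening: 0.315
```

Emit:
carry_out:
  increments:
    - [[0,0,-0.04,0,0,0],[0,0,-0.12,0,0,0],[0,0,-0.21,0,0,0],[0,0,-0.3,0,0,0],[0,0,-0.35,0,0,0]]

```text
clock: 19.7
eef_pos: [615.2, -294.1, 210.6]
tcp_rot: [3.138, -0.003, 0.492]
contact_force: [0.3, -0.8, -0.3]
opening: 0.315
```

```bash
python3 - <<'E'
from h import *
p=sense()["eef_pos"]; print(p)
plan(p,.492,[556.2,130,200])
E
```

```text
[ 615.23188836 -294.07365561  210.5519404 ]
shift [ 0.3707 -1.0042  0.0264] turn z 0 mm [ 148.3 -401.7   10.6]
```

Emit:
carry_out:
  increments:
    - [[0.02,-0.06,0,0,0,0],[0.05,-0.14,0,0,0,0],[0.085,-0.23,0,0,0,0],[0.12,-0.32,0,0,0,0],[0.155,-0.41,0,0,0,0]]

```text
clock: 20.12
eef_pos: [590.4, -118.3, 206.3]
tcp_rot: [-3.141, 0.0, 0.491]
contact_force: [0.7, -0.5, -0.9]
opening: 0.317
```

Emit:
carry_out:
  increments:
    - [[0.035,-0.09,0,0,0,0],[0.07,-0.18,0,0,0,0],[0.105,-0.27,0,0,0,0],[0.14,-0.35,0,0,0,0],[0.17,-0.42,0,0,0,0]]

```text
clock: 20.53
eef_pos: [571.0, 62.8, 206.4]
tcp_rot: [-3.141, 0.0, 0.493]
contact_force: [1.3, -1.3, -0.3]
opening: 0.32
```

Emit:
carry_out:
  increments:
    - [[0.03,-0.07,0,0,0,0],[0.045,-0.12,0.01,0,0,0],[0.048,-0.15,0.03,0,0,0],[0.048,-0.171,0.05,0,0,0],[0.048,-0.171,0.07,0,0,0]]

```text
clock: 20.95
eef_pos: [555.1, 130.5, 177.3]
tcp_rot: [-3.141, 0.001, 0.493]
contact_force: [0.2, -1.0, -1.0]
opening: 0.317
```

Emit:
carry_out:
  increments:
    - [[0,0,0,0,0,0],[0,0,0,0,0,0],[0,0,0,0,0,0],[0,0,0,0,0,0]]

```text
clock: 21.28
eef_pos: [556.8, 129.0, 178.8]
tcp_rot: [3.141, -0.0, 0.491]
contact_force: [0.5, 0.0, -0.4]
opening: 0.314
```

Emit:
carry_out:
  increments:
    - [[0,-0.003,0.03,0,0,0],[0,-0.003,0.07,0,0,0],[0,-0.003,0.11,0,0,0],[0,-0.003,0.125,0,0,0],[0,-0.003,0.125,0,0,0]]

```text
clock: 21.7
eef_pos: [554.5, 130.5, 126.6]
tcp_rot: [-3.141, 0.003, 0.492]
contact_force: [-0.6, -0.2, -1.4]
opening: 0.313
```

Emit:
carry_out:
  increments:
    - [[0,0,0,0,0,0],[0,0,0,0,0,0],[0,0,0,0,0,0],[0,0,0,0,0,0]]

```text
clock: 22.03
eef_pos: [556.2, 131.1, 129.3]
tcp_rot: [3.141, -0.001, 0.492]
contact_force: [-0.5, -0.3, -0.4]
opening: 0.316
```

Emit:
carry_out:
  increments:
    - [[-0.001,0.002,0.008,0,0,0],[-0.001,0.002,0.014,0,0,0],[-0.001,0.002,0.018,0,0,0],[-0.001,0.002,0.018,0,0,0],[-0.001,0.002,0.018,0,0,0]]

```text
clock: 22.45
eef_pos: [555.8, 130.0, 121.6]
tcp_rot: [3.142, -0.0, 0.492]
contact_force: [-2.1, -0.7, 4.2]
opening: 0.321
```

Emit:
carry_out:
  increments:
    - [[0,0,0.001,0,0,0],[0,0,0.002,0,0,0],[0,0,0.002,0,0,0]]

```text
clock: 22.7
eef_pos: [555.9, 130.1, 121.5]
tcp_rot: [3.141, -0.0, 0.492]
contact_force: [-4.2, -1.7, 13.5]
opening: 0.317
```

Emit:
carry_out:
  increments:
    - [[0,0,-0.002,0,0,0],[0,0,-0.002,0,0,0]]

```text
clock: 22.87
eef_pos: [555.9, 130.1, 121.6]
tcp_rot: [3.141, -0.001, 0.492]
contact_force: [-0.8, 0.0, 5.8]
opening: 0.315
```

Emit:
carry_out:
  increments:
    - [[0,0,0,0,0,0],[0,0,0,0,0,0],[0,0,0,0,0,0]]
  hand: 0.45

```text
clock: 23.12
eef_pos: [555.6, 130.1, 121.0]
tcp_rot: [-3.141, 0.0, 0.492]
contact_force: [-0.1, -0.3, 0.3]
opening: 0.549
```

Emit:
carry_out:
  increments:
    - [[0,0,-0.04,0,0,0],[0,0,-0.12,0,0,0],[0,0,-0.22,0,0,0],[0,0,-0.31,0,0,0],[0,0,-0.38,0,0,0]]

```text
clock: 23.53
eef_pos: [556.2, 130.2, 276.1]
tcp_rot: [3.141, -0.002, 0.492]
contact_force: [1.0, 0.3, -0.3]
opening: 0.552
```

```bash
python3 - <<'E'
from h import *
kiln("w5")
plan([555.9,130.1,273],.492,[411.6,-153.5,250],np.radians(90.7))
E
```

```text
[558.5 130.7 281.2] [ 3.139 -0.009  0.492] 23.5833
8288 z 69.37928435834263 batt rect ((522.9393920898438, 191.46751403808594), (65.65064239501953, 199.95993041992188), 28.226526260375977)
print 238 [121. 139.] [517.5 258.6  70.1]
print 119 [225. 133.] [570.4 171.3  67.1]
print 136 [122. 177.] [483.2 242.6  72.1]
proptop 809 [ 82. 163.] 133.1 ((503.674072265625, 261.6810607910156), 14.787633895874023)
proptop 671 [255. 183.] 133.4 ((555.3987426757812, 129.9153289794922), 13.998381614685059)
proptop 734 [ 89. 205.] 133.1 ((471.9875183105469, 243.87551879882812), 14.68864631652832)
shift [-0.6529  0.4545  0.0575] turn z -1.0418 mm [-261.2  181.8   23. ]
```

View pics/w5.png

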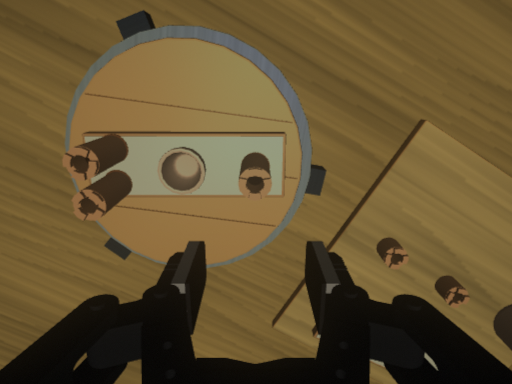

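Emit:
carry_out:
  increments:
    - [[-0.05,0.035,0,0,0,-0.1],[-0.12,0.085,0,0,0,-0.2],[-0.19,0.135,0,0,0,-0.3],[-0.26,0.18,0,0,0,-0.4],[-0.33,0.23,0,0,0,-0.5]]
  hand: 0

```text
clock: 24.0
eef_pos: [481.7, -14.3, 272.8]
tcp_rot: [-3.141, 0.0, 1.022]
contact_force: [1.0, -0.3, 0.1]
opening: 1.0
```

Emit:
carry_out:
  increments:
    - [[0,0,0,0,0,-0.1],[0,0,0,0,0,-0.2],[0,0,0,0,0,-0.3],[0,0,0,0,0,-0.4],[0,0,0,0,0,-0.5]]

```text
clock: 24.42
eef_pos: [482.7, -13.5, 272.9]
tcp_rot: [-3.141, -0.0, 1.544]
contact_force: [0.4, 0.0, 0.5]
opening: 0.999
```

```bash
python3 - <<'E'
from h import *
s=sense();p=s["eef_pos"]; print(p,s["tcp_rot"])
plan(p,s["tcp_rot"][2],[411.6,-153.5,250],np.radians(90.7))
E
```

```text
[482.66131669 -13.5482081  272.85304953] [-3.14115039e+00 -4.86176707e-05  1.54419902e+00]
shift [-0.3545 -0.1683  0.0571] turn z -0.0371 mm [-141.8  -67.3   22.9]
```

Emit:
carry_out:
  increments:
    - [[-0.08,-0.04,0.05,0,0,-0.037],[-0.16,-0.08,0.1,0,0,-0.037],[-0.24,-0.12,0.15,0,0,-0.037],[-0.31,-0.15,0.2,0,0,-0.037],[-0.354,-0.168,0.25,0,0,-0.037]]

```text
clock: 24.83
eef_pos: [409.6, -154.6, 172.2]
tcp_rot: [-3.141, 0.0, 1.578]
contact_force: [0.3, -0.3, -0.3]
opening: 0.997
```

Emit:
carry_out:
  increments:
    - [[0,0,0.04,0,0,0],[0,0,0.08,0,0,0],[0,0,0.12,0,0,0],[0,0,0.13,0,0,0],[0,0,0.13,0,0,0]]

```text
clock: 25.25
eef_pos: [410.3, -152.5, 120.2]
tcp_rot: [-3.139, -0.001, 1.578]
contact_force: [0.0, 0.3, 0.1]
opening: 1.002
```

Emit:
carry_out:
  increments:
    - [[0,0,0,0,0,0],[0,0,0,0,0,0],[0,0,0,0,0,0],[0,0,0,0,0,0]]

```text
clock: 25.58
eef_pos: [411.8, -152.9, 122.0]
tcp_rot: [3.14, 0.001, 1.578]
contact_force: [-0.3, -0.2, 1.0]
opening: 1.001
```

```bash
python3 - <<'E'
from h import *
f=optics.grab_frame("wrist"); save(f,"w6.png"); s=sense(); print(s["eef_pos"],s["tcp_rot"])
W=world(f);T=(W-s["eef_pos"])@pose_R(s["tcp_rot"]); z=W[...,2]
m=(abs(z-30)<4)&(abs(W[...,0]-413)<45)&(abs(W[...,1]+155)<115)&(f["range_z"]>0); print(m.sum(),np.median(z[m]))
P=T[m]; print(np.percentile(P,[.5,99.5],axis=0).round(1)); print(cv2.minAreaRect(P[:,:2].astype(np.float32)))
E
```

```text
[ 411.6805334  -152.87457045  121.89072386] [3.14041331e+00 4.37954443e-04 1.57833556e+00]
27352 29.254998951911077
[[-97.2 -33.3  90.9]
 [ 98.6  31.8  94.9]]
((-0.21590423583984375, -0.7353897094726562), (66.17060852050781, 199.32089233398438), 89.79159545898438)
```

View pics/w6.png

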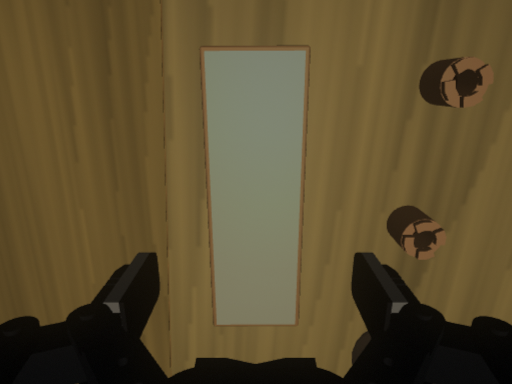

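```bash
python3 - <<'E'
from h import *
f=optics.grab_frame("wrist"); s=sense()
W=world(f);T=(W-s["eef_pos"])@pose_R(s["tcp_rot"])
m=(abs(T[...,0])<14)&(abs(T[...,1])<65)&(T[...,2]<40)&(T[...,2]>-40)&(f["range_z"]>0)
P=T[m]; print(m.sum(),np.percentile(P,[0.2,1,50,99,99.8],axis=0).round(1))
# closed-on-prop view
f=dict(np.load("f_w2.npz")); W=world(f); T=(W-[488.47,173,299.15])@pose_R([np.pi,0,.4907])
m=(abs(T[...,0])<14)&(abs(T[...,1])<40)&(abs(T[...,1])>15.5)&(T[...,2]<40)&(T[...,2]>-40)&(f["range_z"]>0)
P=T[m]; print(m.sum(),np.percentile(P,[0.2,1,50,99,99.8],axis=0).round(1))
E
```

```text
9266 [[-11.5 -64.7 -40. ]
 [-10.7 -63.5 -39.8]
 [  7.1  41.1 -20.5]
 [ 13.2  62.8   7.5]
 [ 13.5  64.5   9. ]]
10467 [[-13.3 -39.9 -39.9]
 [-12.3 -39.5 -39.4]
 [  7.   15.5 -31.1]
 [ 12.6  39.6  14.8]
 [ 12.9  39.9  18.3]]
```

Emit:
carry_out:
  increments:
    - [[0,-0.001,0.05,0,0,0],[0,-0.001,0.1,0,0,0],[0,-0.001,0.15,0,0,0],[0,-0.001,0.19,0,0,0],[0,-0.001,0.21,0,0,0]]

```text
clock: 26.1
eef_pos: [410.1, -152.5, 35.9]
tcp_rot: [-3.14, -0.001, 1.578]
contact_force: [-1.0, 0.2, 0.6]
opening: 1.002
```

Emit:
carry_out:
  increments:
    - [[0,0,0,0,0,0],[0,0,0,0,0,0],[0,0,0,0,0,0],[0,0,0,0,0,0]]

```text
clock: 26.43
eef_pos: [411.5, -153.1, 38.2]
tcp_rot: [3.14, 0.001, 1.578]
contact_force: [-0.2, -0.4, -0.3]
opening: 1.0
```

Emit:
carry_out:
  increments:
    - [[0,0,0.007,0,0,0],[0,0,0.014,0,0,0],[0,0,0.014,0,0,0]]

```text
clock: 26.68
eef_pos: [410.8, -152.8, 31.6]
tcp_rot: [3.141, 0.0, 1.578]
contact_force: [-0.5, 0.0, -0.1]
opening: 1.001
```

Emit:
carry_out:
  increments:
    - [[0,0,0,0,0,0],[0,0,0,0,0,0],[0,0,0,0,0,0],[0,0,0,0,0,0],[0,0,0,0,0,0]]
  hand: 1
  squeeze: 60

```text
clock: 27.1
eef_pos: [411.1, -152.9, 32.1]
tcp_rot: [3.141, 0.0, 1.578]
contact_force: [-0.6, 0.8, 8.9]
opening: 0.754
```

Emit:
carry_out:
  increments:
    - [[0,0,0,0,0,0],[0,0,0,0,0,0],[0,0,0,0,0,0]]

```text
clock: 27.35
eef_pos: [411.1, -152.9, 32.1]
tcp_rot: [3.141, 0.0, 1.578]
contact_force: [-1.6, 0.5, 8.6]
opening: 0.754
```

Emit:
carry_out:
  increments:
    - [[0,0,-0.02,0,0,0],[0,0,-0.05,0,0,0],[0,0,-0.08,0,0,0],[0,0,-0.12,0,0,0],[0,0,-0.12,0,0,0]]

```text
clock: 27.77
eef_pos: [411.8, -153.2, 81.8]
tcp_rot: [3.139, 0.001, 1.578]
contact_force: [1.4, -0.4, -3.8]
opening: 0.752
```

```bash
python3 - <<'E'
from h import *
f=optics.grab_frame("wrist"); save(f,"w7.png"); s=sense(); print(s["eef_pos"],s["tcp_rot"],s["contact_force"],s["wrist_torque"])
W=world(f);T=(W-s["eef_pos"])@pose_R(s["tcp_rot"])
m=(abs(T[...,1])<28)&(abs(T[...,0])<105)&(T[...,0]>20)&(T[...,2]<20)&(T[...,2]>-15)&(f["range_z"]>0)
P=T[m]; A=np.c_[P[:,:2],np.ones(len(P))]; print(m.sum(),np.linalg.lstsq(A,P[:,2],rcond=None)[0], P[:,0].max(),np.median(P[:,2]))
E
```

```text
[ 411.57393553 -153.0886319    80.74222224] [3.13924896e+00 8.89799695e-04 1.57812641e+00] [-0.9017524  -0.23600925 -4.06651914] [ 0.01641139  0.0135322  -0.01815285]
33549 [2.95926764e-03 2.01901454e-04 1.69425790e+00] 99.6689712475764 1.862447426485052
```

View pics/w7.png

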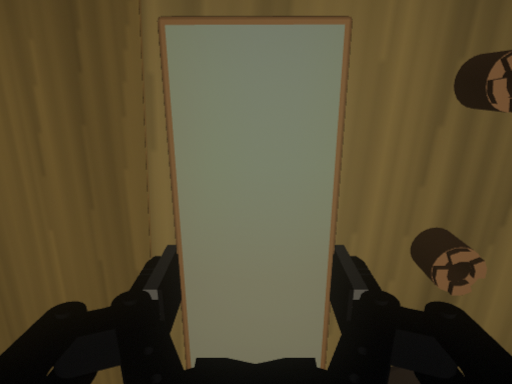

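Emit:
carry_out:
  increments:
    - [[0,0,-0.05,0,0,0],[0,0,-0.12,0,0,0],[0,0,-0.2,0,0,0],[0,0,-0.28,0,0,0],[0,0,-0.35,0,0,0]]

```text
clock: 28.23
eef_pos: [410.3, -152.6, 220.5]
tcp_rot: [-3.141, -0.0, 1.578]
contact_force: [1.6, -0.7, -4.6]
opening: 0.752
```

```bash
python3 - <<'E'
from h import *
plan([411.3,-153,220],1.578,[523.1,191.7,220],2.063)
E
```

```text
shift [0.8597 0.2857 0.    ] turn z -0.4631 mm [343.9 114.3   0. ]
```

Emit:
carry_out:
  increments:
    - [[0.05,0.015,0,0,0,0],[0.11,0.035,0,0,0,-0.05],[0.17,0.055,0,0,0,-0.1],[0.24,0.08,0,0,0,-0.15],[0.31,0.103,0,0,0,-0.2]]

```text
clock: 28.65
eef_pos: [450.8, -27.4, 218.7]
tcp_rot: [-3.14, -0.0, 1.789]
contact_force: [0.8, -0.2, -4.6]
opening: 0.755
```

```bash
python3 - <<'E'
from h import *
s=sense(); p=s["eef_pos"]; print(p,s["tcp_rot"])
R=pose_R([np.pi,0,1.578]); c=np.array([411.3,-153,220])+R@np.array([124,41.2,0]); y=1.578+np.radians(12); print(c,y)
plan(c,y,[523.1,191.7,220],2.063)
E
```

```text
[450.76125094 -27.38829711 218.67675456] [-3.14033093e+00 -3.14876536e-04  1.78945705e+00]
[451.60568326 -28.70642858 220.        ] 1.7874395102393197
shift [0.4997 0.293  0.    ] turn z -0.2631 mm [199.9 117.2   0. ]
```

Emit:
carry_out:
  increments:
    - [[0.075,0.044,0,0,0,-0.06],[0.15,0.088,0,0,0,-0.12],[0.22,0.13,0,0,0,-0.18],[0.29,0.17,0,0,0,-0.23],[0.36,0.211,0,0,0,-0.263]]

```text
clock: 29.07
eef_pos: [502.1, 131.8, 218.3]
tcp_rot: [-3.14, -0.0, 2.066]
contact_force: [0.1, -0.3, -4.3]
opening: 0.753
```

Emit:
carry_out:
  increments:
    - [[0,0,0,0,0,0],[0,0,0,0,0,0]]

```text
clock: 29.23
eef_pos: [502.2, 131.6, 218.2]
tcp_rot: [-3.14, -0.001, 2.066]
contact_force: [-0.3, -0.9, -4.6]
opening: 0.752
```

```bash
python3 - <<'E'
from h import *
s=sense(); p=s["eef_pos"]; print(p,s["tcp_rot"])
plan(p,s["tcp_rot"][2],[523.1,191.7,200],2.063)
E
```

```text
[502.24125701 131.63812968 218.20710805] [-3.13964980e+00 -5.24032888e-04  2.06565031e+00]
shift [0.1074 0.1172 0.0455] turn z 0.0025 mm [43.  46.9 18.2]
```

Emit:
carry_out:
  increments:
    - [[0.035,0.04,0.01,0,0,0.002],[0.07,0.077,0.025,0,0,0.002],[0.1,0.11,0.04,0,0,0.002],[0.107,0.117,0.05,0,0,0.002],[0.107,0.117,0.055,0,0,0.002]]

```text
clock: 29.65
eef_pos: [523.0, 189.9, 196.2]
tcp_rot: [-3.139, -0.0, 2.061]
contact_force: [-0.9, -0.7, -4.4]
opening: 0.755
```

Emit:
carry_out:
  increments:
    - [[0,0,0,0,0,0],[0,0,0,0,0,0],[0,0,0,0,0,0],[0,0,0,0,0,0],[0,0,0,0,0,0]]

```text
clock: 30.07
eef_pos: [523.7, 189.6, 198.0]
tcp_rot: [3.141, 0.0, 2.06]
contact_force: [0.6, -0.7, -4.1]
opening: 0.754
```

```bash
python3 - <<'E'
from h import *
s=sense(); p=s["eef_pos"]; print(p,s["tcp_rot"])
plan(p,s["tcp_rot"][2],[523.1,191.7,160],2.063)
E
```

```text
[523.69319631 189.62203556 198.02853438] [3.14107932e+00 1.32423395e-04 2.06028251e+00]
shift [0.0053 0.0011 0.0951] turn z -0.0026 mm [ 2.1  0.5 38. ]
```

Emit:
carry_out:
  increments:
    - [[0.005,0.001,0.03,0,0,-0.002],[0.005,0.001,0.06,0,0,-0.002],[0.005,0.001,0.085,0,0,-0.002],[0.005,0.001,0.095,0,0,-0.002],[0.005,0.001,0.095,0,0,-0.002]]

```text
clock: 30.48
eef_pos: [521.9, 191.7, 157.6]
tcp_rot: [-3.138, -0.0, 2.063]
contact_force: [0.2, -0.9, -4.6]
opening: 0.753
```

Emit:
carry_out:
  increments:
    - [[0,0,0,0,0,0],[0,0,0,0,0,0],[0,0,0,0,0,0],[0,0,0,0,0,0],[0,0,0,0,0,0]]

```text
clock: 30.9
eef_pos: [523.2, 192.1, 160.1]
tcp_rot: [3.141, 0.0, 2.063]
contact_force: [-1.6, 0.5, -4.4]
opening: 0.752
```

```bash
python3 - <<'E'
from h import *
s=sense(); p=s["eef_pos"]; print(p,s["tcp_rot"])
plan(p,s["tcp_rot"][2],[523.1,191.7,153],2.063)
f=optics.grab_frame("side"); save(f,"s3.png")
f=optics.grab_frame("wrist"); save(f,"w8.png")
W=world(f);T=(W-s["eef_pos"])@pose_R(s["tcp_rot"])
m=(abs(T[...,1])<28)&(abs(T[...,0])<105)&(T[...,0]>20)&(T[...,2]<20)&(T[...,2]>-15)&(f["range_z"]>0)
P=T[m]; A=np.c_[P[:,:2],np.ones(len(P))]; print(m.sum(),np.linalg.lstsq(A,P[:,2],rcond=None)[0], P[:,0].max(),np.median(P[:,2]))
E
```

```text
[523.24839926 192.13132006 160.07307515] [3.14086403e+00 1.28828016e-04 2.06304753e+00]
shift [-0.0008 -0.0008  0.0177] turn z 0.0 mm [-0.3 -0.3  7.1]
33757 [2.63229149e-03 8.52853820e-04 2.82574224e+00] 100.38439750138977 2.973037266937532
```

View pics/s3.png

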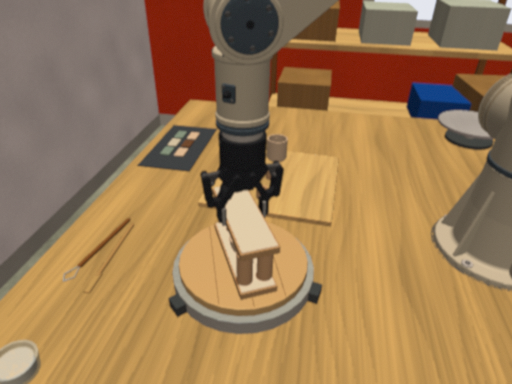

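View pics/w8.png

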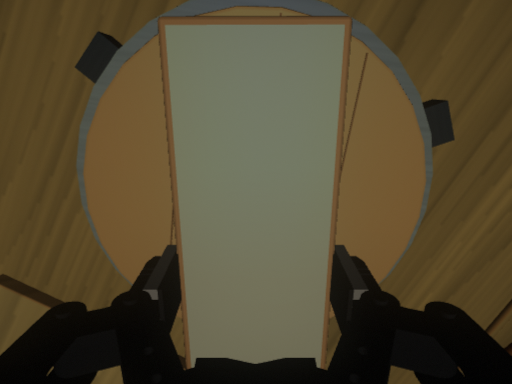

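The batt is level above all three props and in line with the lower batt. I'll lower it gently.

Emit:
carry_out:
  increments:
    - [[0,0,0.006,0,0,0],[0,0,0.012,0,0,0],[0,0,0.014,0,0,0],[0,0,0.014,0,0,0],[0,0,0.014,0,0,0]]

```text
clock: 31.42
eef_pos: [522.9, 192.0, 153.9]
tcp_rot: [-3.141, -0.0, 2.063]
contact_force: [-0.2, 0.1, -3.5]
opening: 0.754
```

Emit:
carry_out:
  increments:
    - [[0,0,0.001,0,0,0],[0,0,0.002,0,0,0],[0,0,0.003,0,0,0],[0,0,0.003,0,0,0]]

```text
clock: 31.75
eef_pos: [523.0, 192.1, 152.8]
tcp_rot: [-3.142, 0.0, 2.063]
contact_force: [-0.2, -0.1, -5.6]
opening: 0.756
```

Emit:
carry_out:
  increments:
    - [[0,0,0.001,0,0,0],[0,0,0.002,0,0,0],[0,0,0.002,0,0,0]]

```text
clock: 32.0
eef_pos: [523.1, 192.1, 152.3]
tcp_rot: [3.141, 0.0, 2.063]
contact_force: [-0.3, -0.1, -2.3]
opening: 0.755
```

Emit:
carry_out:
  increments:
    - [[0,0,0.001,0,0,0],[0,0,0.002,0,0,0],[0,0,0.002,0,0,0]]

```text
clock: 32.25
eef_pos: [523.2, 192.1, 152.2]
tcp_rot: [3.141, 0.0, 2.063]
contact_force: [-3.2, -0.5, 7.8]
opening: 0.754
```

Emit:
carry_out:
  increments:
    - [[0,0,-0.001,0,0,0],[0,0,-0.001,0,0,0]]

```text
clock: 32.42
eef_pos: [523.2, 192.1, 152.2]
tcp_rot: [3.141, 0.0, 2.063]
contact_force: [-2.8, -0.6, 5.6]
opening: 0.757
```

Emit:
carry_out:
  increments:
    - [[0,0,0,0,0,0],[0,0,0,0,0,0],[0,0,0,0,0,0]]
  hand: 0

```text
clock: 32.67
eef_pos: [523.3, 192.1, 151.7]
tcp_rot: [3.141, 0.0, 2.063]
contact_force: [-0.5, -0.0, -1.0]
opening: 0.998
```

Emit:
carry_out:
  increments:
    - [[0,0,-0.03,0,0,0],[0,0,-0.08,0,0,0],[0,0,-0.15,0,0,0],[0,0,-0.24,0,0,0],[0,0,-0.33,0,0,0]]

```text
clock: 33.08
eef_pos: [522.5, 191.9, 285.5]
tcp_rot: [-3.141, -0.0, 2.063]
contact_force: [1.2, 0.3, -0.0]
opening: 1.001
```

```bash
python3 - <<'E'
from h import *
s=sense(); p=s["eef_pos"]; print(p,s["tcp_rot"])
for c in ["wrist","top","side"]:
    f=optics.grab_frame(c); save(f,f"{c}9.png"); W=world(f)
    m=(abs(W[...,2]-150)<6)&(np.hypot(W[...,0]-523,W[...,1]-192)<115); P=W[m]
    if c!="side": print(c,cv2.minAreaRect(P[:,:2].astype(np.float32)))
    print(c,np.median(P[:,2]),np.linalg.lstsq(np.c_[P[:,:2]-[523,192],np.ones(len(P))],P[:,2],rcond=None)[0])
print(nets.tip_of("small_bowl","side")[:1])
plan([523,192.1,284],2.063,[521.6,-287.9,200],np.radians(90))
E
```

```text
[522.53913924 191.87501629 285.52634296] [-3.14074332e+00 -1.29517871e-04  2.06301265e+00]
wrist ((522.4440307617188, 191.66912841796875), (66.2136001586914, 199.842529296875), 28.363447189331055)
wrist 149.2569418099971 [-1.13053681e-04 -4.84000308e-06  1.49215785e+02]
top ((539.1278686523438, 163.6923370361328), (67.05270385742188, 132.92965698242188), 28.220359802246094)
top 150.17607138289011 [4.53593406e-04 5.86355644e-03 1.50388511e+02]
side 150.02782351516402 [-4.53703819e-03 -7.14799389e-03  1.49949043e+02]
[{'point': [528.7, 193.0, 70.4], 'confidence': 0.4}]
shift [-1.0559 -0.5702  0.21  ] turn z 0.47 mm [-422.4 -228.1   84. ]
```

View pics/wrist9.png

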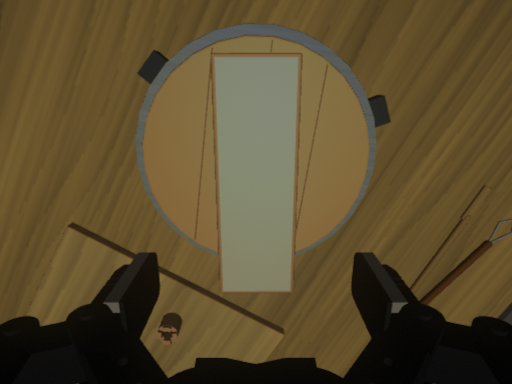

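View pics/side9.png

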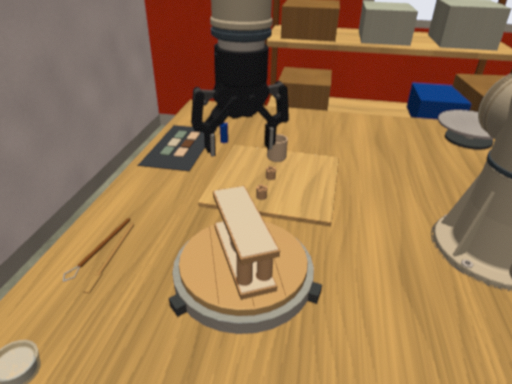

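Emit:
carry_out:
  increments:
    - [[-0.05,-0.027,0,0,0,0],[-0.13,-0.07,0,0,0,0],[-0.21,-0.113,0,0,0,0],[-0.29,-0.156,0,0,0,0],[-0.37,-0.2,0,0,0,0]]
  squeeze: 40

```text
clock: 33.7
eef_pos: [521.3, 22.4, 282.3]
tcp_rot: [-3.139, -0.001, 2.064]
contact_force: [1.0, 0.3, 0.4]
opening: 0.999
```

Emit:
carry_out:
  increments:
    - [[-0.08,-0.043,0,0,0,0],[-0.16,-0.086,0.02,0,0,0],[-0.24,-0.13,0.05,0,0,0],[-0.32,-0.172,0.08,0,0,0],[-0.4,-0.216,0.11,0,0,0]]

```text
clock: 34.12
eef_pos: [520.8, -159.5, 238.0]
tcp_rot: [-3.14, -0.001, 2.063]
contact_force: [1.4, -0.2, -0.4]
opening: 1.001
```

Emit:
carry_out:
  increments:
    - [[-0.08,-0.043,0.03,0,0,0],[-0.15,-0.08,0.07,0,0,0],[-0.21,-0.115,0.11,0,0,0],[-0.26,-0.14,0.15,0,0,0],[-0.286,-0.154,0.2,0,0,0]]

```text
clock: 34.53
eef_pos: [521.0, -290.4, 158.1]
tcp_rot: [-3.141, -0.0, 2.061]
contact_force: [0.7, 0.6, 0.4]
opening: 1.0
```

Emit:
carry_out:
  increments:
    - [[0,0,0,0,0,0],[0,0,0,0,0,0],[0,0,0,0,0,0],[0,0,0,0,0,0]]

```text
clock: 34.87
eef_pos: [522.0, -287.2, 160.4]
tcp_rot: [3.141, 0.0, 2.064]
contact_force: [-0.5, 0.3, -0.2]
opening: 1.002
```

```bash
python3 - <<'E'
from h import *
s=sense(); p=s["eef_pos"]; print(p,s["tcp_rot"])
f=optics.grab_frame("wrist"); save(f,"w10.png"); W=world(f)
m=(abs(W[...,2]-79)<4)&(np.hypot(W[...,0]-521,W[...,1]+288)<33); P=W[m]; print(len(P),P.mean(0),cv2.minEnclosingCircle(P[:,:2].astype(np.float32)))
d=np.hypot(W[...,0]-521,W[...,1]+288); m=(d>37)&(d<60)&(W[...,2]>40)&(W[...,2]<90); print(m.sum(),W[m].mean(0))
plan(p,s["tcp_rot"][2],[521.6,-287.9,65])
E
```

```text
[ 522.04517478 -287.19077973  160.40053371] [3.14114205e+00 3.84894004e-04 2.06383569e+00]
1833 [ 521.09158384 -287.56189696   78.73189235] ((521.3988647460938, -287.9110412597656), 29.968273162841797)
131 [ 530.71855823 -329.48731941   65.68824161]
shift [-0.001  -0.0018  0.2385] turn z 0 mm [-0.4 -0.7 95.4]
```

View pics/w10.png

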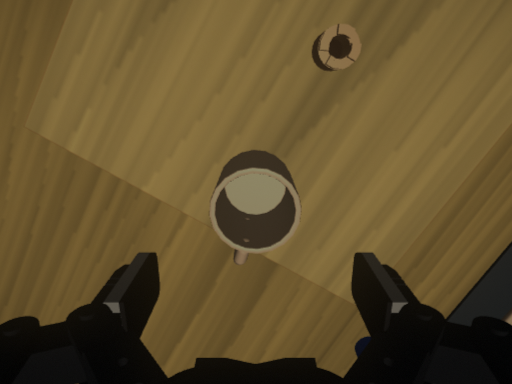

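The mug is centred between the jaws (rim at about (255,210)) and its handle points at (240,258), clear of both fingers.

Emit:
carry_out:
  increments:
    - [[-0.001,-0.002,0.05,0,0,0],[-0.001,-0.002,0.1,0,0,0],[-0.001,-0.002,0.16,0,0,0],[-0.001,-0.002,0.21,0,0,0],[-0.001,-0.002,0.238,0,0,0]]

```text
clock: 35.33
eef_pos: [520.8, -287.6, 63.3]
tcp_rot: [-3.141, -0.001, 2.064]
contact_force: [-0.1, 0.3, 0.2]
opening: 0.996
```

Emit:
carry_out:
  increments:
    - [[0,0,0,0,0,0],[0,0,0,0,0,0],[0,0,0,0,0,0]]

```text
clock: 35.58
eef_pos: [522.1, -288.9, 65.9]
tcp_rot: [3.141, 0.002, 2.063]
contact_force: [-0.4, 0.0, -0.1]
opening: 1.001
```

Emit:
carry_out:
  increments:
    - [[0,0,0,0,0,0],[0,0,0,0,0,0],[0,0,0,0,0,0],[0,0,0,0,0,0],[0,0,0,0,0,0]]
  hand: 1
  squeeze: 40

```text
clock: 36.0
eef_pos: [521.9, -289.1, 66.0]
tcp_rot: [3.14, 0.002, 2.063]
contact_force: [-1.4, 0.2, 9.0]
opening: 0.7
```

Emit:
carry_out:
  increments:
    - [[0,0,0,0,0,0],[0,0,0,0,0,0]]

```text
clock: 36.17
eef_pos: [521.9, -289.1, 66.0]
tcp_rot: [3.14, 0.002, 2.063]
contact_force: [-0.9, 0.7, 7.7]
opening: 0.703
```

Emit:
carry_out:
  increments:
    - [[0,0,-0.03,0,0,0],[0,0,-0.1,0,0,0],[0,0,-0.19,0,0,0],[0,0,-0.28,0,0,0],[0,0,-0.37,0,0,0]]

```text
clock: 36.58
eef_pos: [520.8, -288.5, 214.8]
tcp_rot: [-3.142, -0.0, 2.063]
contact_force: [0.7, -1.2, -2.1]
opening: 0.7
```

Emit:
carry_out:
  increments:
    - [[0,0,-0.08,0,0,0],[0,0,-0.12,0,0,0],[0,0,-0.12,0,0,0],[0,0,-0.12,0,0,0]]

```text
clock: 36.92
eef_pos: [521.3, -288.8, 261.7]
tcp_rot: [3.14, 0.002, 2.063]
contact_force: [-0.1, 0.8, -1.7]
opening: 0.696
```

```bash
python3 - <<'E'
from h import *
s=sense(); p=s["eef_pos"]; print(p,s["tcp_rot"],s["contact_force"])
f=optics.grab_frame("wrist"); save(f,"w11.png"); W=world(f)
T=(W-p)@pose_R(s["tcp_rot"])
m=(np.hypot(T[...,0],T[...,1])<36)&(T[...,2]>-25)&(T[...,2]<-5)&(abs(T[...,1])<26); P=T[m]; print(len(P),np.percentile(P,[1,50,99],axis=0).round(1))
plan(p,2.063,[523.1,191.9,p[2]])
E
```

```text
[ 521.33854816 -288.78237562  261.70396793] [3.14034585e+00 1.93904556e-03 2.06296127e+00] [-0.0711895   0.82147665 -1.70295809]
6417 [[-26.9 -25.7 -14.4]
 [ -6.7   1.3 -12.4]
 [ 30.7  25.6  -5.2]]
shift [1.057  0.5718 0.    ] turn z 0 mm [422.8 228.7   0. ]
```

View pics/w11.png

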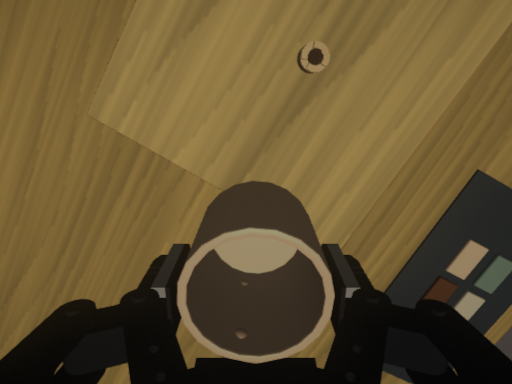

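Emit:
carry_out:
  increments:
    - [[0.04,0.022,0,0,0,0],[0.1,0.054,0,0,0,0],[0.17,0.092,0,0,0,0],[0.25,0.135,0,0,0,0],[0.33,0.179,0,0,0,0]]

```text
clock: 37.38
eef_pos: [520.4, -137.1, 258.2]
tcp_rot: [-3.139, -0.003, 2.062]
contact_force: [0.3, -0.4, -2.4]
opening: 0.699
```

Emit:
carry_out:
  increments:
    - [[0.08,0.043,0,0,0,0],[0.16,0.086,0,0,0,0],[0.24,0.13,0,0,0,0],[0.32,0.174,0,0,0,0],[0.4,0.217,0,0,0,0]]

```text
clock: 37.8
eef_pos: [521.3, 45.2, 258.5]
tcp_rot: [-3.138, -0.001, 2.063]
contact_force: [1.2, 0.0, -2.0]
opening: 0.699
```

Emit:
carry_out:
  increments:
    - [[0.08,0.043,0,0,0,0],[0.15,0.081,0,0,0,0],[0.21,0.114,0,0,0,0],[0.26,0.141,0,0,0,0],[0.29,0.158,0,0,0,0]]

```text
clock: 38.22
eef_pos: [522.4, 177.6, 258.4]
tcp_rot: [-3.138, -0.001, 2.064]
contact_force: [0.4, -0.9, -1.5]
opening: 0.696
```

Emit:
carry_out:
  increments:
    - [[0.02,0.01,0.02,0,0,0],[0.033,0.018,0.05,0,0,0],[0.033,0.018,0.08,0,0,0],[0.033,0.018,0.1,0,0,0],[0.033,0.018,0.1,0,0,0]]

```text
clock: 38.63
eef_pos: [522.3, 189.1, 217.5]
tcp_rot: [-3.137, -0.0, 2.062]
contact_force: [-0.3, 0.1, -1.8]
opening: 0.698
```

Emit:
carry_out:
  increments:
    - [[0,0,0,0,0,0],[0,0,0,0,0,0],[0,0,0,0,0,0],[0,0,0,0,0,0]]

```text
clock: 38.97
eef_pos: [524.2, 190.4, 221.1]
tcp_rot: [3.14, 0.0, 2.062]
contact_force: [-0.3, 0.5, -1.9]
opening: 0.7
```

```bash
python3 - <<'E'
from h import *
s=sense(); p=s["eef_pos"]; print(p,s["tcp_rot"],s["contact_force"])
plan(p,s["tcp_rot"][2],[523.7,190.7,203])
E
```

```text
[524.20926396 190.42744815 221.11336651] [3.14044870e+00 1.98156752e-04 2.06248299e+00] [-0.30586148  0.46483778 -1.85817208]
shift [ 0.0012 -0.0008  0.0453] turn z 0 mm [ 0.5 -0.3 18.1]
```

Emit:
carry_out:
  increments:
    - [[0.001,-0.001,0.015,0,0,0],[0.001,-0.001,0.03,0,0,0],[0.001,-0.001,0.042,0,0,0],[0.001,-0.001,0.042,0,0,0],[0.001,-0.001,0.042,0,0,0]]

```text
clock: 39.38
eef_pos: [522.9, 190.7, 203.1]
tcp_rot: [-3.14, -0.0, 2.063]
contact_force: [0.3, -0.1, -1.7]
opening: 0.697
```

Emit:
carry_out:
  increments:
    - [[0,0,0,0,0,0],[0,0,0,0,0,0],[0,0,0,0,0,0]]

```text
clock: 39.63
eef_pos: [523.4, 190.9, 203.9]
tcp_rot: [3.141, 0.0, 2.063]
contact_force: [0.6, -0.3, -2.5]
opening: 0.696
```

Emit:
carry_out:
  increments:
    - [[0,0,0.003,0,0,0],[0,0,0.005,0,0,0],[0,0,0.005,0,0,0]]

```text
clock: 39.88
eef_pos: [523.2, 190.8, 201.5]
tcp_rot: [-3.141, -0.0, 2.063]
contact_force: [-0.5, -0.1, -1.3]
opening: 0.698
```

Emit:
carry_out:
  increments:
    - [[0,0,0.001,0,0,0],[0,0,0.002,0,0,0],[0,0,0.002,0,0,0]]

```text
clock: 40.13
eef_pos: [523.3, 190.8, 201.0]
tcp_rot: [3.142, -0.0, 2.063]
contact_force: [-0.3, 0.1, 1.1]
opening: 0.699
```

Emit:
carry_out:
  increments:
    - [[0,0,0,0,0,0],[0,0,0,0,0,0],[0,0,0,0,0,0],[0,0,0,0,0,0]]
  hand: 0

```text
clock: 40.47
eef_pos: [523.3, 190.8, 200.9]
tcp_rot: [3.141, 0.0, 2.063]
contact_force: [-0.1, 0.5, -0.6]
opening: 1.004
```

Emit:
carry_out:
  increments:
    - [[0,0,-0.02,0,0,0],[0,0,-0.06,0,0,0],[0,0,-0.12,0,0,0],[0,0,-0.2,0,0,0],[0,0,-0.28,0,0,0]]

```text
clock: 40.88
eef_pos: [522.8, 190.6, 314.3]
tcp_rot: [-3.141, -0.0, 2.063]
contact_force: [1.4, 1.0, -0.0]
opening: 1.0
```

Emit:
carry_out:
  increments:
    - [[-0.03,0,-0.03,0,0,0],[-0.09,0,-0.05,0,0,0],[-0.16,0,-0.05,0,0,0],[-0.22,0,-0.05,0,0,0],[-0.22,0,-0.05,0,0,0]]

```text
clock: 41.3
eef_pos: [566.5, 110.2, 333.8]
tcp_rot: [3.141, 0.002, 2.061]
contact_force: [-0.0, -0.0, -0.5]
opening: 0.995
```

```bash
python3 - <<'E'
from h import *
s=sense(); print(s["eef_pos"],s["contact_force"],s["clock"])
for c in ["wrist","top","side"]:
    f=optics.grab_frame(c); save(f,f"{c}12.png"); W=world(f)
    m=(abs(W[...,2]-150)<5)&(np.hypot(W[...,0]-523,W[...,1]-192)<115); P=W[m]
    if len(P)>50: print(c,"batt",len(P),np.median(P[:,2]),cv2.minAreaRect(P[:,:2].astype(np.float32)))
    m=(abs(W[...,2]-214)<4)&(np.hypot(W[...,0]-523,W[...,1]-192)<33); P=W[m]
    if len(P)>20: print(c,"mug",len(P),np.median(P[:,2]),cv2.minEnclosingCircle(P[:,:2].astype(np.float32)),np.linalg.lstsq(np.c_[P[:,:2]-[523,192],np.ones(len(P))],P[:,2],rcond=None)[0].round(3))
E
```

```text
[566.45014706 110.24283317 333.80418493] [-0.0479219  -0.01883347 -0.49261645] 41.3
wrist batt 9158 149.61553418732137 ((534.1739501953125, 170.10748291015625), (66.21719360351562, 150.5361328125), 28.276315689086914)
wrist mug 1775 214.10268569227907 ((522.223388671875, 191.54917907714844), 29.953413009643555) [ 2.00000e-03 -1.00000e-03  2.13997e+02]
top batt 1120 150.33735691259142 ((522.8724975585938, 193.24212646484375), (66.32196044921875, 200.23849487304688), 28.658424377441406)
top mug 173 214.30685279932212 ((522.840087890625, 192.76287841796875), 29.88245391845703) [-2.00000e-03  0.00000e+00  2.14348e+02]
side batt 1687 149.9530497728947 ((522.9376831054688, 193.58184814453125), (66.17059326171875, 202.47300720214844), 28.39550018310547)
side mug 288 214.07349557361 ((522.5841064453125, 193.39041137695312), 30.575382232666016) [-2.00000e-03 -2.00000e-03  2.13594e+02]
```

View pics/wrist12.png

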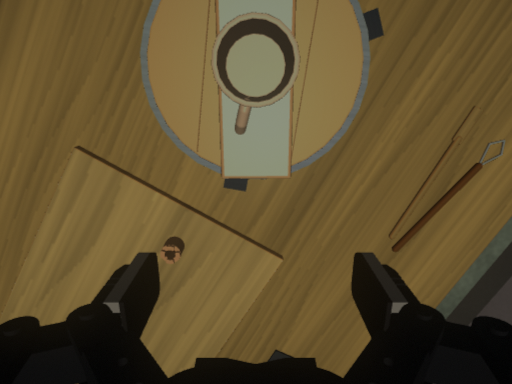

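View pics/side12.png

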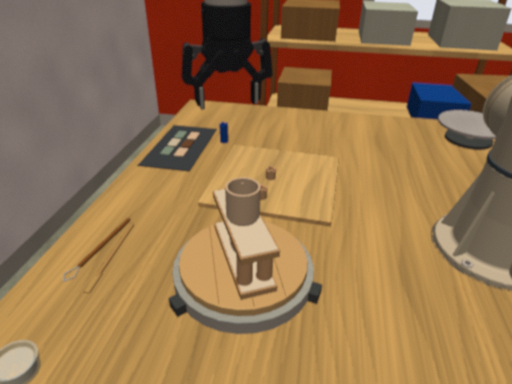

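The mug's centre is within 1 mm of the middle of the upper batt. The batt is level at 150 mm and in line with the lower one, and the gripper is clear of everything.

```bash
python3 -c "
from h import *
s=sense(); print(s['clock'],abs(s['qvel']).max()); print(r.sign_off())"
```

```text
41.45 0.01596128087260741
the job is handed in; nothing more can be done
None
```

The tier is built and handed in at about 41 s of the 122 s allowed. The three tall props stand on the three prints, the loose batt lies on them, and the mug stands upright in the middle of that batt.

What the last checks showed:
- **Props:** each tall prop stands within about 1.5 mm of its print centre, by the wrist camera and the arm's own position at release. I did not look at the props again from above once the batt covered them.
- **Upper batt:** its top is level at 150 mm, as it should be. Its centre matches the lower batt's within about 0.5 mm, and the yaw within about 0.5°.
- **Mug:** its centre is within 1 mm of the batt's, its rim level at about 214 mm, and its handle points roughly along the batt.
- **Forces:** the highest wrist reading in the move reports was about 18 N, while setting down a prop.
- **Left alone:** I did not touch the short props, the small bowl or the blue look-alike. I did not measure the bowl again at the very end; the last network estimate, after the upper batt was laid, had it in place, though with a low confidence of 0.4.

The cameras disagreed with each other by 1 to 2 mm, mainly in y. I took that bias out by comparing them with the arm's own position at the first placed prop.

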